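# Close the pressure vessel with the break-over torque wrench

### The job

The small pressure vessel in the closing stand is only finger-tight. Take the torque wrench from its rest, fit its square socket fully down over the square screw head on top of the stand, and turn it clockwise (seen from above) until the wrench breaks over at its hinge: stop there, do not force the handle on to the end of the hinge's play. Then take the wrench off without turning the screw back, and lay it back in its rest the way it lay.

Things in the scene. Friction and masses are not known exactly. Their poses are not given: they have to be found in the camera images.
- stand: closing stand, fixed: aluminium base plate 104 x 134 x 10 mm, two steel columns 74 mm apart along y, a steel bridge across them (top at 102 mm; column studs reach 112 mm), a white vessel with a steel cover between them. Origin: centre of the plate's underside; z up. The screw stands over the middle; it runs down easily (0.1 N m) before it bears on its collar.
- screw_top (a point): centre of the top of the pressure screw's square steel head, 138 mm above the worktop. Head: 26.6 mm across flats at its foot, tapering to 23.8 mm, 17 mm high, top edges chamfered 2.5 mm; the knurled collar under it (diameter 41 mm) begins 18 mm below this point. z up; x and y are square to the flats and turn with the screw. Clockwise from above tightens.
- collar (a joint): turn of the knurled collar under the screw head, rad: 0 while the screw runs down freely; once the screw bears, both turn together and it grows with the torque (moves from about 0.75 N m, then 2 N m per rad) and stays where the torque leaves it. How far it has turned when the wrench breaks over differs; tight without overload is between 0.05 and 0.50.
- wrench: break-over torque wrench, loose, about 0.33 kg, 245 mm long, steel, black grip. Origin: on the handle's axis at the hand mark; x toward the head, z up. Grip 24 x 24 mm, rounded, from x = -62 to +36 mm; end knob to -78 mm; round tube 16 mm to x = 82 mm; hinge fork 20 x 21 mm, its axis along z at x = 95 mm; socket axis at x = 140 mm. Centre of mass at x = 21 mm.
- wrench_grip (a point): hand mark on the handle's axis, between two grey bands on the grip: the wrench's origin, where the handle is taken from above, across its y. Let go of on the screw, the wrench tips off the head; held lightly (about 20 N) the handle can swing between the fingers as the hinge opens, while a hard clamp that keeps it from swinging delays the break-over and overloads the screw.
- wrench_socket (a point): centre of the lower mouth of the wrench's socket ring (50 mm outside, 16 mm high, open right through), on its axis, 13 mm below the handle's axis. Square hole 27.6 mm across flats, its flats square to this frame's x and y; x points away from the handle. Seated, this point is on the screw's axis, 17 to 18 mm below screw_top.
- wrench_head (a joint): break-over hinge of the wrench, rad: 0 straight (preloaded spring), opens to a stop at 0.32 when the handle is turned clockwise past the set torque. Held at the hand mark it lets go at about 8 N across the handle (1.1 N m at the screw), later if a rigid grip resists the handle's turn; the force then hardly rises. It springs back unloaded. Broken over: above 0.06; above 0.28: too far.
- wrench_rest: wrench rest, fixed, grey: base plate 168 x 64 x 6 mm, two posts with notches that flare upward, at x = -48 mm (notch floor 28 mm wide, for the grip) and x = +60 mm (21 mm, for the tube); they reach 68 mm above the worktop. Origin: on the worktop under the hand mark of a wrench lying in it; x toward the wrench's head, z up.
- rest_grip (a point): where the hand mark is when the wrench lies in its rest: 50 mm above the worktop
- rest_socket (a point): where wrench_socket is when the wrench lies in its rest: 140 mm along the rest's x from rest_grip and 13 mm lower
- notebook: bystander: black bound notebook 118 x 205 x 16 mm lying flat, left of the stand
- beaker: bystander: glass beaker 66 mm wide, 86 mm high
- petri_dish: bystander: petri dish 60 mm wide, 15 mm high
- timer: bystander: bench timer 66 x 66 x 17 mm, in front of the hotplate
- forceps: bystander: steel forceps 126 mm long lying near the front edge
- tape_roll: bystander: roll of tape 62 mm wide, 20 mm high, behind the wrench rest
- screw (a joint): turn of the screw relative to the collar, rad: 0 to 0.28 at the start, grows clockwise; at 0.30 the screw bears on the collar and drives it. Stays at 0.30 unless the screw is turned back.

How it is judged:
By the outcome, as a careful person would: the job done as asked, in the order asked, and still so for the second after the job is handed in, with the robot touching nothing.
It also fails if it takes over 61 s, if anything falls off the work surface, if the arm or the gripper's body presses on something with over 40 N, if the wrist force passes 120 N, or if a joint passes its speed limit or range.

### The arm

A 6-joint arm with a two-finger parallel gripper is mounted at the origin on a cart in front of the work surface, level with it; the furniture and walls round the work are solid. World frame = base frame: x ahead of the robot, y to its left, z up, the work surface at z = 0. Lengths are in m, angles in rad, forces in N, time in s.
With the tool pointing down it reaches from about 0.3 to 0.775 m from the base axis. Payload 14.6 kg.
Tool frame: the origin (TCP) lies on the centre line of the jaws, within the pads' length; the fingertips stand 19 mm ahead of it and the grasp point (between the pads) is the TCP; z points along the fingers, y is the line along which they close (so a half turn about z gives the same grasp; the last joint's range is limited). The gripper opens to 85 mm and grips with 20 to 120 N. Pads are 22 mm wide; open, the fingers measure 114 mm over their backs; the gripper's body (76 mm by 85 mm) begins 54 mm behind the grasp point. The pads swing forward as they close: fully open they stand 13 mm farther back than shut.
Start: joints at [-1.226, 0.3, 1.521, -0, 1.321, -0.067], TCP at [0.22, -0.504, 0.25] pointing down, gripper open.
Joint ranges: [-3.03, 3.03], [-0.79, 2.21], [0.23, 2.52], [-1.04, 4.18], [0, 3.07], [-2.55, 2.55]. Speed limits (rad/s): [2.22, 2.22, 2.57, 3.14, 3.14, 3.14].

### API

Orientations are given as a unit quaternion [x, y, z, w].
In Python, from rig import sensors, capture, arm gives the robot as it stands. The module is installed in compiled form; this text tells all that it offers.
- The arm moves only by the tool arm_command, never from a script. Its argument "series" is a list of rows, each a list of 2 entries, a list of its own where there are three numbers: the shift along the tool's x, y, z in m, then the turn about the tool's z in degrees. In form: [[[tx, ty, tz], yaw], ...]. A call has 1 to 8 rows; each row shifts and turns the commanded pose from where the row before left it, along the tool's axes as they then stand; what a row does not reach is not made up. A row lasts 1/12 s, in which the tool goes at most 41.7 mm and 7.16 degrees, less where a joint would pass 70% of its speed; a pose out of reach is approached as far as the arm can. A call is refused whole if a number of a shift passes 0.0417 or a number of a turn 7.16, either way. A call with a gripper value outside its range is refused whole. "claw" is the finger opening in m, from 0 to 0.0854, set as the call begins (left out, the last holds). The fingers move at their own pace and stop on an object; "squeeze" is the grip in N (left out, the last holds). Time passes only in rows, so rows that do not move let the fingers close. It gives the time, the measured TCP pose, the force, the opening and the grip force at its end, in the units of the state.
- sensors.sense(): the state, without advancing time (a new reading comes with each control period).
- capture(name): name is "scene" or "top" or "wrist"; returns a dict with "pixels" (400x640x3 uint8, red, green, blue), "depth" (400x640 float32, m along the optical axis (not along the pixel's ray), 0 where there is no reading), "fx", "fy", "cx", "cy" (pixels), "R" (3x3) and "t" (3): a world point X has camera coordinates R X + t. Camera axes: x right, y down, z forward; pixel columns grow to the right and rows downward; lengths in m; the calibration is good to about 2 mm. A picture is of the moment at which its call begins.
- arm.close_job(): hands the job in; it is judged then, once.
The state is a dict: "clock": time; "joints": joint angles; "dq": joint speeds; "tau": joint torques, N m; "tool_pos": TCP position; "tool_rot": TCP orientation; "wrist_force": force on the tool from outside, world axes, zero at the start; "torque": the same for the moment, N m; "grip_width": finger opening in m; "finger_force": force on a finger pad.
Only numpy, scipy, OpenCV 4.12 (cv2) and the standard library are available. Lean on these libraries where they do the work, as an engineer would, in place of code of your own. Each camera call takes 0.05 s, during which the arm holds its last target. There are 200 camera calls.

## Working session

There is one attempt and no reset: what is moved stays moved. The work goes in short steps, Python scripts to look and compute and a tool call to move; the robot and the scene stay as the last step left them, time stands still between calls to the robot, and variables do not carry over. Pictures are saved under pics/ and viewed, at most 10 in all, crops included, and the job is handed in when it is done.

Besides the shell and the picture viewer there is one more tool, called by a JSON object that holds its "api" and its "payload", one argument or row to a line. arm_command: Moves the arm, as the interface text tells. Its arguments: {"type":"object","properties":{"series":{"type":"array","items":{"type":"array"}},"claw":{"type":"number"},"squeeze":{"type":"number"}},"required":["series"]}

```bash
mkdir -p pics
cat > h.py <<'E'
import numpy as np, cv2
from rig import sensors, capture, arm
def cap(n,save=None):
    c=capture(n)
    if save: cv2.imwrite('pics/'+save,cv2.cvtColor(c['pixels'],cv2.COLOR_RGB2BGR))
    return c
def world(c):
    d=c['depth'];v,u=np.mgrid[0:400,0:640]
    P=np.stack([(u-c['cx'])/c['fx']*d,(v-c['cy'])/c['fy']*d,d],-1)
    return (P-c['t'])@c['R']
E
python3 - <<'E'
from h import *
s=sensors.sense();print({k:np.round(v,3).tolist() for k,v in s.items()})
for n in('scene','top'):
    c=cap(n,n+'1.png');np.savez(n+'1.npz',**c);print(n,c['fx'],c['cx'],c['cy'],np.round(-c['R'].T@c['t'],3),np.round(c['R'],2).tolist())
E
```

```text
{'clock': 0.0, 'joints': [-1.226, 0.3, 1.522, 0.0, 1.321, -0.067], 'dq': [0.001, 0.0, -0.0, -0.001, -0.001, -0.001], 'tau': [-0.001, -54.351, -36.179, -0.0, 0.004, -0.0], 'tool_pos': [0.22, -0.504, 0.25], 'tool_rot': [0.979, 0.204, -0.0, -0.001], 'wrist_force': [0.286, -1.1, 0.209], 'torque': [0.01, 0.016, -0.002], 'finger_force': 0.0, 'grip_width': 0.085}
scene 423.6938332077895 318.0481924572235 197.2662193282366 [-0.041  0.825  0.824] [[-0.82, -0.58, 0.01], [-0.34, 0.47, -0.82], [0.47, -0.67, -0.58]]
top 422.75034911552723 315.5808086465143 194.1957971347528 [ 0.079 -0.16   1.527] [[0.32, -0.95, 0.0], [-0.9, -0.31, -0.32], [0.3, 0.1, -0.95]]
```

View pics/top1.png

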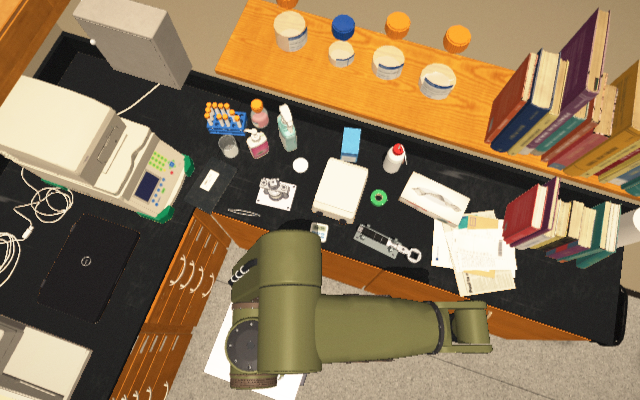

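View pics/scene1.png

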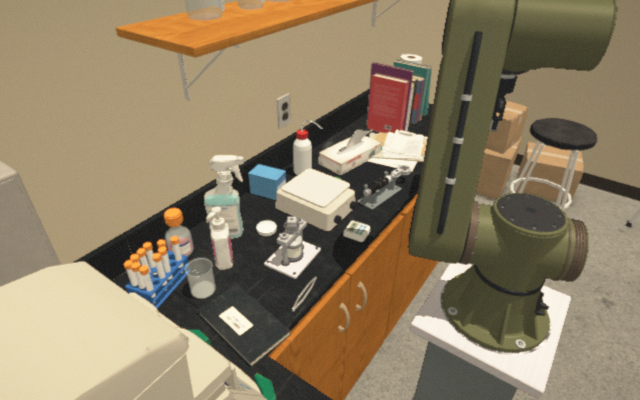

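The top view shows the stand at about (277,191) and the wrench rest at about (385,240), with the wrench's ring near (415,255). The scene view shows the stand at (292,245) and the rest at (385,190).

Run:
```python
from h import *
for n,(u0,u1,v0,v1) in {'top':(240,440,165,275),'scene':(250,420,160,285)}.items():
    c=dict(np.load(n+'1.npz'));W=world(c)
    im=cv2.resize(cv2.cvtColor(c['pixels'],cv2.COLOR_RGB2BGR)[v0:v1,u0:u1],None,fx=4,fy=4,interpolation=cv2.INTER_CUBIC)
    cv2.imwrite(f'pics/{n}crop.png',im[:600,:800])
    P=W.reshape(-1,3)
    for name,(a,b,d,e) in {'rest':(0.2,.6,-.55,-.15),'stand':(.3,.7,-.05,.3)}.items():
        for lo,hi in ((.003,.009),(.025,.045),(.045,.062),(.062,.08),(.095,.105),(.107,.12),(.13,.145)):
            m=(P[:,0]>a)&(P[:,0]<b)&(P[:,1]>d)&(P[:,1]<e)&(P[:,2]>lo)&(P[:,2]<hi)
            if m.sum()>3: 
                q=P[m];print(n,name,lo,hi,m.sum(),q.mean(0).round(4),q.min(0).round(3),q.max(0).round(3))
    for u,v in ((277,183),(271,190),(385,240),(360,231),(415,255),(395,244)) if n=='top' else ((292,230),(385,190),(405,172)):
        print(n,u,v,W[v,u].round(3))
```

```text
top rest 0.003 0.009 958 [ 0.4853 -0.3734  0.005 ] [ 0.374 -0.548  0.003] [ 0.6   -0.154  0.009]
top rest 0.025 0.045 203 [ 0.527  -0.4546  0.0327] [ 0.42  -0.55   0.025] [ 0.591 -0.15   0.045]
top rest 0.045 0.062 457 [ 0.4593 -0.3022  0.0554] [ 0.419 -0.52   0.045] [ 0.6   -0.152  0.062]
top rest 0.062 0.08 83 [ 0.4808 -0.2369  0.0649] [ 0.437 -0.365  0.062] [ 0.592 -0.151  0.08 ]
top stand 0.003 0.009 670 [0.5161 0.1386 0.0054] [ 0.375 -0.049  0.003] [0.699 0.3   0.009]
top stand 0.025 0.045 129 [0.5616 0.1189 0.036 ] [ 0.475 -0.049  0.025] [0.698 0.289 0.045]
top stand 0.045 0.062 102 [0.5846 0.1301 0.054 ] [ 0.476 -0.05   0.045] [0.7   0.284 0.062]
top stand 0.062 0.08 216 [0.5643 0.0713 0.0696] [ 0.486 -0.05   0.062] [0.699 0.291 0.08 ]
top stand 0.095 0.105 145 [0.5477 0.1662 0.1   ] [ 0.494 -0.028  0.095] [0.695 0.295 0.105]
top stand 0.107 0.12 200 [0.6091 0.2178 0.113 ] [0.492 0.1   0.107] [0.7  0.3  0.12]
top stand 0.13 0.145 102 [0.5907 0.1967 0.1376] [0.498 0.127 0.13 ] [0.7   0.283 0.145]
top 277 183 [0.52  0.132 0.117]
top 271 190 [0.497 0.149 0.09 ]
top 385 240 [ 0.46
[... 563 characters left out ...]
68] [ 0.387 -0.05   0.003] [0.699 0.298 0.009]
scene stand 0.025 0.045 587 [0.5737 0.0723 0.0352] [ 0.478 -0.047  0.025] [0.699 0.3   0.045]
scene stand 0.045 0.062 477 [0.5772 0.0732 0.0536] [ 0.478 -0.048  0.045] [0.7   0.3   0.062]
scene stand 0.062 0.08 556 [0.5698 0.0693 0.0683] [ 0.49  -0.05   0.062] [0.7  0.3  0.08]
scene stand 0.095 0.105 206 [0.5446 0.1897 0.1   ] [0.497 0.095 0.095] [0.7   0.3   0.105]
scene stand 0.107 0.12 316 [0.5967 0.2241 0.114 ] [0.495 0.101 0.107] [0.7  0.3  0.12]
scene stand 0.13 0.145 183 [0.6068 0.2207 0.1374] [0.5   0.132 0.13 ] [0.7   0.287 0.145]
scene 292 230 [0.503 0.164 0.117]
scene 385 190 [ 0.464 -0.3    0.005]
scene 405 172 [ 0.434 -0.383  0.047]
```

View pics/topcrop.png

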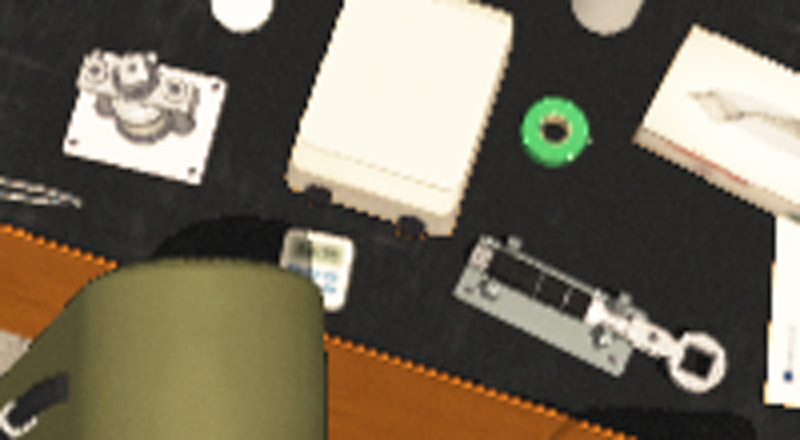

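```bash
cat >> h.py <<'E'
from scipy.spatial.transform import Rotation as Ro
def plan(tgt,ang,n=8,pos=None,a0=None):
    """rows for tgt xyz and world angle (deg) of tool y; tool assumed pointing down"""
    s=sensors.sense();R=Ro.from_quat(s['tool_rot']).as_matrix()
    p=np.array(s['tool_pos'] if pos is None else pos,float);a=np.degrees(np.arctan2(R[1,1],R[0,1])) if a0 is None else a0
    d=(np.array(tgt)-p)/n; da=(ang-a)/n; rows=[]
    for i in range(n):
        t=np.radians(a+i*da);y=np.array([np.cos(t),np.sin(t),0]);x=np.array([-np.sin(t),np.cos(t),0])
        rows.append([[round(float(x@d),4),round(float(y@d),4),round(float(-d[2]),4)],round(float(-da),2)])
    print('p',p.round(4),'ang',round(a,2),'tilt',R[:,2].round(4));print(str(rows).replace(' ',''))
E
python3 - <<'E'
from h import *
plan([.44,-.29,.28],0,10)
E
```

```text
p [ 0.2201 -0.5038  0.2498] ang -66.4 tilt [-4.e-04  1.e-03 -1.e+00]
[[[0.0287,-0.0108,-0.003],-6.64],[[0.0298,-0.0074,-0.003],-6.64],[[0.0304,-0.0039,-0.003],-6.64],[[0.0307,-0.0004,-0.003],-6.64],[[0.0305,0.0032,-0.003],-6.64],[[0.0299,0.0067,-0.003],-6.64],[[0.029,0.0101,-0.003],-6.64],[[0.0276,0.0134,-0.003],-6.64],[[0.0259,0.0165,-0.003],-6.64],[[0.0238,0.0194,-0.003],-6.64]]
```

{"api": "arm_command", "payload": {
  "series": [
    [[0.0287, -0.0108, -0.003], -6.64],
    [[0.0298, -0.0074, -0.003], -6.64],
    [[0.0304, -0.0039, -0.003], -6.64],
    [[0.0307, -0.0004, -0.003], -6.64],
    [[0.0305, 0.0032, -0.003], -6.64],
    [[0.0299, 0.0067, -0.003], -6.64],
    [[0.029, 0.0101, -0.003], -6.64],
    [[0.0276, 0.0134, -0.003], -6.64]
  ]
}}

```text
clock: 0.77
tool_pos: [0.3969, -0.3316, 0.2742]
tool_rot: [0.782, 0.623, -0.0, -0.0]
wrist_force: [-0.2, 0.2, 0.6]
grip_width: 0.0855
finger_force: 0.0
```

{"api": "arm_command", "payload": {
  "series": [
    [[0.0259, 0.0165, -0.003], -6.64],
    [[0.0238, 0.0194, -0.003], -6.64],
    [[0, 0, 0], 0],
    [[0, 0, 0], 0]
  ]
}}

```text
clock: 1.1
tool_pos: [0.4408, -0.2892, 0.28]
tool_rot: [0.706, 0.708, -0.0, -0.0]
wrist_force: [-0.3, 0.3, -0.3]
grip_width: 0.0853
finger_force: 0.0
```

Run:
```python
from h import *
s=sensors.sense();print(s['clock'],np.round(s['tool_pos'],4),np.round(s['tool_rot'],4),np.round(s['joints'],3))
c=cap('wrist','w1.png');np.savez('w1.npz',**c);print(c['fx'],c['cx'],c['cy'],np.round(-c['R'].T@c['t'],3),np.round(c['R'],3).tolist())
```

```text
1.1 [ 0.4408 -0.2892  0.28  ] [ 7.065e-01  7.077e-01 -1.000e-04 -2.000e-04] [-0.65   0.227  1.543 -0.     1.372 -0.652]
280.5451278126352 324.0065124595264 200.05523635135248 [ 0.442 -0.222  0.404] [[1.0, 0.003, -0.0], [0.003, -0.964, 0.264], [0.001, -0.264, -0.964]]
```

View pics/w1.png

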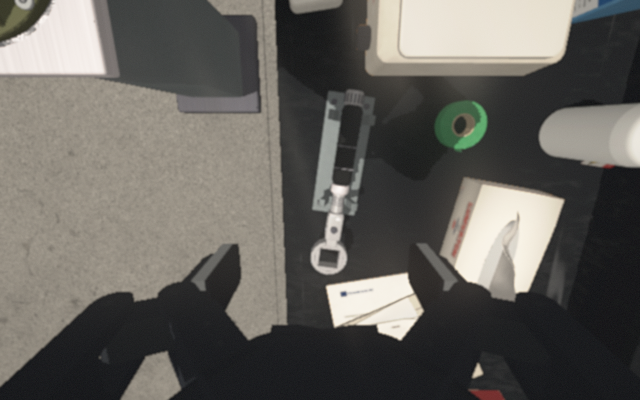

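The wrist view shows the wrench in its rest with the knob at (352,97), the bands at about (346,148) and (343,185), and the ring at (328,257).

```bash
cat >> h.py <<'E'
def topx(c,P): 
    q=np.asarray(P)@c['R'].T+c['t'];return q[...,:2]/q[...,2:]*[c['fx'],c['fy']]+[c['cx'],c['cy']]
def rectify(c,p0,ang,z,L=(-.1,.18),H=.05,s=2000):
    """image of the plane at height z; columns along direction ang from p0, rows to its left (up)"""
    xs=np.arange(L[0],L[1],1/s);ys=np.arange(H,-H,-1/s);X,Y=np.meshgrid(xs,ys);ca,sa=np.cos(ang),np.sin(ang)
    P=np.stack([p0[0]+X*ca-Y*sa,p0[1]+X*sa+Y*ca,0*X+z],-1);uv=topx(c,P).astype(np.float32)
    return cv2.remap(cv2.cvtColor(c['pixels'],cv2.COLOR_RGB2BGR),uv[...,0],uv[...,1],cv2.INTER_CUBIC)
E
python3 - <<'E'
from h import *
c=dict(np.load('w1.npz'));W=world(c)
for u,v in((352,97),(346,150),(346,160),(345,170),(340,190),(336,218),(333,229),(328,243),(328,270),(316,257),(340,257)):print(u,v,W[v,u].round(4))
m=(W[...,2]>.047)&(W[...,2]<.07);
u,v=np.meshgrid(np.arange(640),np.arange(400));
# ring: circle of outline by depth
r=m&(u>300)&(u<355)&(v>238)&(v<280);Q=W[r];print('ringpts',len(Q),Q[:,2].mean(),Q.min(0),Q.max(0))
(cx,cy),rad=cv2.minEnclosingCircle(Q[:,:2].astype(np.float32));print('ring',cx,cy,rad)
h=m&(u>330)&(u<365)&(v>100)&(v<185)&(W[...,2]>.056)
Q=W[h];print(len(Q),np.median(Q[:,2]))
f=cv2.fitLine(Q[:,:2].astype(np.float32),cv2.DIST_HUBER,0,.001,.001).ravel();print('grip line',f)
a=np.arctan2(cy-f[3],cx-f[2]);print('dir via ring',np.degrees(a))
g=np.array([cx,cy])-.14*np.array([np.cos(a),np.sin(a)]);print('grip',g)
im=rectify(c,g,a,.055,s=2800);cv2.imwrite('pics/rw1.png',im);print(im.shape)
E
```

```text
352 97 [ 0.4737 -0.1933  0.062 ]
346 150 [ 0.4682 -0.2533  0.0628]
346 160 [ 0.4685 -0.2654  0.0621]
345 170 [ 0.4676 -0.2776  0.0622]
340 190 [ 0.4619 -0.3028  0.0622]
336 218 [ 0.4576 -0.3409  0.0589]
333 229 [ 0.4538 -0.3552  0.0614]
328 243 [ 0.4475 -0.3772  0.0564]
328 270 [ 0.4478 -0.4193  0.053 ]
316 257 [ 0.4312 -0.3997  0.0527]
340 257 [ 0.4641 -0.3991  0.0537]
ringpts 681 0.05305656266002089 [ 0.42414855 -0.42613671  0.04727505] [ 0.47267679 -0.36902192  0.06182498]
ring 0.4516260027885437 -0.39713966846466064 0.029599638655781746
1683 0.06168909128215336
grip line [ 0.11467548  0.993403    0.4695138  -0.24417439]
dir via ring -96.66989
grip [ 0.46788684 -0.25808722]
(280, 785, 3)
```

View pics/rw1.png

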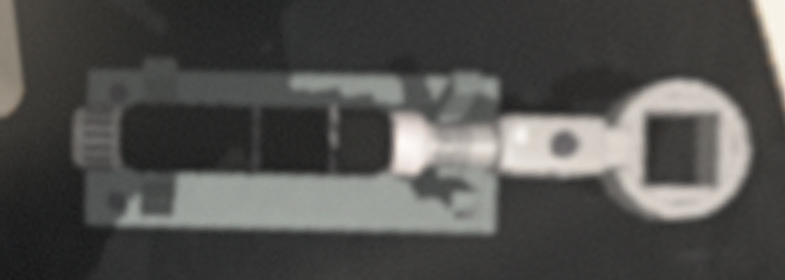

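The rectified view shows the bands at columns 255 and 334, the ring centre near (681,150) and the handle axis at about row 138. I'll refine these by fitting.

```bash
cat >> h.py <<'E'
def ringfit(c,p,z,r=.025):
    """circle centre of the bright ring near p at height z: rectify, Hough"""
    im=rectify(c,p,0,z,(-.045,.045),.045,5000);g=cv2.GaussianBlur(cv2.cvtColor(im,cv2.COLOR_BGR2GRAY),(0,0),3)
    k=cv2.HoughCircles(g,cv2.HOUGH_GRADIENT_ALT,1.5,50,param1=80,param2=.6,minRadius=int((r-.004)*5000),maxRadius=int((r+.004)*5000))
    return None if k is None else [(p[0]+(q[0]/5000-.045),p[1]+.045-q[1]/5000,q[2]/5000) for q in k[0]]
E
python3 - <<'E'
from h import *
c=dict(np.load('w1.npz'));W=world(c);z=W[...,2]
print('hough',ringfit(c,(.449,-.399),.053))
from scipy.optimize import least_squares
u,v=np.meshgrid(np.arange(640),np.arange(400))
r=(z>.050)&(z<.0555)&(u>300)&(u<355)&(v>245)&(v<285);Q=W[r][:,:2]
h=cv2.convexHull(Q.astype(np.float32))[:,0];f=least_squares(lambda p:np.hypot(*(h-p[:2]).T)-p[2],[.449,-.399,.025],loss='soft_l1',f_scale=.0005).x;print('hull',f)
# top ridge of the grip, section by section
for y in np.arange(-.30,-.20,.012):
    s=(abs(W[...,1]-y)<.006)&(z>.055)&(abs(W[...,0]-.468)<.03);q=W[s];print(round(y,3),s.sum(),((q[:,0].min()+q[:,0].max())/2).round(4),q[:,0].mean().round(4),(q[:,0].max()-q[:,0].min()).round(4))
E
```

```text
hough None
hull [ 0.44892218 -0.40162538  0.02452124]
-0.3 728 0.475 0.4833 0.0459
-0.288 2041 0.4755 0.4862 0.0449
-0.276 13109 0.468 0.4635 0.06
-0.264 2050 0.4644 0.4578 0.0309
-0.252 199 0.4697 0.4692 0.0243
-0.24 202 0.4713 0.4707 0.0254
-0.228 1386 0.4696 0.4469 0.0558
-0.216 290 0.4718 0.4724 0.051
-0.204 227 0.4675 0.4726 0.04
```

Run:
```python
from h import *
plan([.468,-.2627,.17],-7.8,5)
```

```text
p [ 0.4401 -0.2899  0.2799] ang -0.03 tilt [-7.e-04  3.e-04 -1.e+00]
[[[0.0055,0.0056,0.022],1.55],[[0.0056,0.0054,0.022],1.55],[[0.0057,0.0053,0.022],1.55],[[0.0059,0.0051,0.022],1.55],[[0.006,0.005,0.022],1.55]]
```

{"api": "arm_command", "payload": {
  "series": [
    [[0.0055, 0.0056, 0.022], 1.55],
    [[0.0056, 0.0054, 0.022], 1.55],
    [[0.0057, 0.0053, 0.022], 1.55],
    [[0.0059, 0.0051, 0.022], 1.55],
    [[0.006, 0.005, 0.022], 1.55],
    [[0, 0, 0], 0],
    [[0, 0, 0], 0]
  ]
}}

```text
clock: 1.73
tool_pos: [0.4673, -0.2634, 0.1699]
tool_rot: [0.754, 0.657, -0.0, -0.001]
wrist_force: [0.3, -0.6, 0.2]
grip_width: 0.0854
finger_force: 0.0
```

Run:
```python
from h import *
c=cap('wrist','w2.png');np.savez('w2.npz',**c);W=world(c);z=W[...,2]
a=np.radians(-97.8);e=np.array([np.cos(a),np.sin(a)]);n=np.array([-e[1],e[0]]);D=W[...,:2]-[.468,-.2627];X=D@e;Y=D@n
for x in np.arange(-.06,.035,.01):
    s=(abs(X-x)<.005)&(z>.054)&(z<.07)&(abs(Y)<.018);q=Y[s]
    if s.sum(): print(x.round(3),s.sum(),((q.min()+q.max())/2).round(4),q.mean().round(4),z[s].max().round(4))
im=rectify(c,[.468,-.2627],a,.062,(-.08,.05),.05,2000);g=im[85:115].mean((0,2));print([(round(-.08+i/2000,4),round(g[i])) for i in range(0,260) if g[i]>g[max(0,i-6)]+6 and g[i]>g[min(259,i+6)]+6])
plan([.468,-.2627,.05],-7.8,5)
```

```text
-0.06 328 0.0002 -0.0001 0.0632
-0.05 367 -0.0002 -0.0001 0.0641
-0.04 342 -0.0001 -0.0002 0.0639
-0.03 339 -0.0001 -0.0001 0.0637
-0.02 322 -0.0001 -0.0 0.0638
-0.01 316 -0.0001 -0.0002 0.0641
0.0 310 -0.0001 -0.0001 0.0636
0.01 302 -0.0002 -0.0004 0.0637
0.02 276 -0.0001 -0.0002 0.0639
0.03 223 -0.0001 -0.0001 0.0633
[(-0.0765, 110), (-0.076, 112), (-0.0755, 111), (-0.075, 110), (-0.0745, 106), (-0.064, 102), (-0.0635, 105), (-0.063, 102), (-0.0145, 57), (-0.014, 64), (-0.0135, 65), (-0.013, 61), (-0.0125, 53), (0.012, 75), (0.0125, 87), (0.013, 96), (0.0135, 96), (0.014, 91), (0.0145, 78)]
p [ 0.4677 -0.2638  0.1711] ang -7.79 tilt [ 2.e-04 -2.e-04 -1.e+00]
[[[0.0002,0.0,0.0242],0.0],[[0.0002,0.0,0.0242],0.0],[[0.0002,0.0,0.0242],0.0],[[0.0002,0.0,0.0242],0.0],[[0.0002,0.0,0.0242],0.0]]
```

{"api": "arm_command", "payload": {
  "series": [
    [[0, 0, 0.03], 0],
    [[0, 0, 0.03], 0],
    [[0, 0, 0.03], 0],
    [[0, 0, 0.02], 0],
    [[0, 0, 0.01], 0],
    [[0, 0, 0], 0],
    [[0, 0, 0], 0]
  ]
}}

```text
clock: 2.37
tool_pos: [0.4685, -0.2637, 0.0517]
tool_rot: [0.753, 0.658, 0.0, 0.001]
wrist_force: [-0.5, -0.6, 0.3]
grip_width: 0.0853
finger_force: 0.0
```

{"api": "arm_command", "payload": {
  "series": [
    [[0, 0, 0], 0],
    [[0, 0, 0], 0],
    [[0, 0, 0], 0],
    [[0, 0, 0], 0],
    [[0, 0, 0], 0],
    [[0, 0, 0], 0],
    [[0, 0, 0], 0],
    [[0, 0, 0], 0]
  ],
  "claw": 0.01,
  "squeeze": 80
}}

```text
clock: 3.03
tool_pos: [0.4684, -0.2631, 0.0509]
tool_rot: [0.753, 0.658, 0.0, 0.001]
wrist_force: [-0.4, 1.1, 6.5]
grip_width: 0.0227
finger_force: 78.7
```

{"api": "arm_command", "payload": {
  "series": [
    [[0, 0, -0.01], 0],
    [[0, 0, -0.02], 0],
    [[0, 0, -0.03], 0],
    [[0, 0, -0.035], 0],
    [[0, 0, -0.035], 0],
    [[0, 0, -0.035], 0],
    [[0, 0, -0.035], 0],
    [[0, 0, 0], 0]
  ]
}}

```text
clock: 3.7
tool_pos: [0.4693, -0.2636, 0.2577]
tool_rot: [0.753, 0.658, 0.001, 0.005]
wrist_force: [0.7, 0.1, -1.9]
grip_width: 0.0229
finger_force: 79.0
```

Run:
```python
from h import *
c=cap('wrist','w3.png');W=world(c);z=W[...,2];s=sensors.sense();p=np.array(s['tool_pos']);print(s['wrist_force'],s['torque'],s['grip_width'])
a=np.radians(-97.8);e=np.array([np.cos(a),np.sin(a)]);n=np.array([-e[1],e[0]]);D=W[...,:2]-p[:2];X=D@e;Y=D@n
for x in np.arange(-.07,.01,.01):
    q=(abs(X-x)<.005)&(z>p[2]+.004)&(z<p[2]+.02)&(abs(Y)<.016)
    if q.sum(): print(x.round(3),q.sum(),((Y[q].min()+Y[q].max())/2).round(4),Y[q].mean().round(4),np.median(z[q]-p[2]).round(4))
plan([.515,.03,.25],-7.8,10)
t=dict(np.load('top1.npz'));s_=dict(np.load('scene1.npz'))
for c in(t,s_):
    P=world(c).reshape(-1,3)
    for zz in((.06,.1),(.1,.15),(.15,.2),(.2,.25),(.25,.35)):
        m=(P[:,2]>zz[0])&(P[:,2]<zz[1])&(P[:,0]>.3)&(P[:,0]<.72)&(P[:,1]>-.2)&(P[:,1]<.4)
        H,_,_=np.histogram2d(P[m][:,0],P[m][:,1],bins=[np.arange(.3,.73,.06),np.arange(-.2,.41,.06)])
        if H.sum()>0: print(zz);print(H.astype(int))
```

```text
[ 0.2389074   0.42473758 -4.84633006] [ 0.07688017 -0.03247579 -0.03559342] 0.022896423391279373
-0.07 1442 0.0025 0.0023 0.0127
-0.06 1310 0.0023 0.0022 0.013
-0.05 1434 0.0023 0.0021 0.0146
-0.04 1313 0.0021 0.0022 0.0145
-0.03 1275 0.0022 0.0021 0.0146
-0.02 1094 0.0022 0.002 0.0144
-0.01 1399 -0.0 0.0003 0.0145
0.0 1053 0.0019 0.002 0.0145
p [ 0.4687 -0.2632  0.2539] ang -7.75 tilt [ 0.0049 -0.0032 -1.    ]
[[[0.0297,0.0006,0.0004],0.01],[[0.0297,0.0006,0.0004],0.01],[[0.0297,0.0006,0.0004],0.01],[[0.0297,0.0006,0.0004],0.01],[[0.0297,0.0006,0.0004],0.01],[[0.0297,0.0006,0.0004],0.01],[[0.0297,0.0006,0.0004],0.01],[[0.0297,0.0006,0.0004],0.01],[[0.0297,0.0006,0.0004],0.01],[[0.0297,0.0006,0.0004],0.01]]
(0.06, 0.1)
[[  0   0   0   0   0   0   0   0   0   0]
 [  0   0   0   0   0   0   0   0   0   0]
 [  6   0   0   0   0   0   0   0   0   0]
 [ 71 233 236  54  16  90  33   0   0   0]
 [ 89 269 261  58   0   3   0   0   0  22]
 [ 91 252 255  58   0   0   0  66   8  68]
 [ 39 125 120  23   0  34  24  14   0  20]]
(0.1, 0.15)
[[  0   0   0   0   0   0   0   0   0   0]
 [  0   0   0 
[... 1778 characters left out ...]
 0   0   0]
 [  0   0   0   0   0   0   0   0   0   0]
 [  0   0   0   0   0   0   0  57  42   0]
 [  0   0   0   0   0  20 147  20   5   0]]
(0.2, 0.25)
[[  0   0   0   0   0   0   0   0   0   0]
 [  0   0   0   0   0   0   0   0   0   0]
 [  0   0   0   0   0   0   0   0   0   0]
 [  0   0   0   0   0   0   0   0   0   0]
 [  0   0   0   0   0   0   0   0   0   0]
 [  0   0   0   0   0   0   0   0   0   0]
 [  0   0   0   0   0 104 141   0   0   0]]
(0.25, 0.35)
[[ 0  0  0  0  0  0  0  0  0  0]
 [ 0  0  0  0  0  0  0  0  0  0]
 [ 0  0  0  0  0  0  0  0  0  0]
 [ 0  0  0  0  0  0  0  0  0  0]
 [ 0  0  0  0  0  0  0  0  0  0]
 [ 0  0  0  0  0  0  0  0  0  0]
 [ 0  0  0  0  0 74 56  0  0  0]]
```

{"api": "arm_command", "payload": {
  "series": [
    [[0.02, 0.0006, 0], 0],
    [[0.036, 0.0006, 0], 0],
    [[0.036, 0.0006, 0], 0],
    [[0.036, 0.0006, 0], 0],
    [[0.036, 0.0006, 0], 0],
    [[0.036, 0.0006, 0], 0],
    [[0.036, 0.0006, 0], 0],
    [[0.036, 0.0006, 0], 0]
  ]
}}

```text
clock: 4.42
tool_pos: [0.5088, 0.0078, 0.249]
tool_rot: [0.753, 0.658, -0.001, -0.001]
wrist_force: [1.0, 0.0, -3.3]
grip_width: 0.0226
finger_force: 78.8
```

{"api": "arm_command", "payload": {
  "series": [
    [[0.02, 0.0006, 0], 0],
    [[0.005, 0.0006, 0], 0],
    [[0, 0, 0], 0],
    [[0, 0, 0], 0],
    [[0, 0, 0], 0],
    [[0, 0, 0], 0]
  ]
}}

```text
clock: 4.92
tool_pos: [0.5139, 0.0296, 0.2501]
tool_rot: [0.754, 0.657, -0.0, -0.0]
wrist_force: [0.1, 0.0, -3.6]
grip_width: 0.0228
finger_force: 78.8
```

```bash
cat >> h.py <<'E'
def inhand():
    c=capture('wrist');W=world(c);s=sensors.sense();p=np.array(s['tool_pos']);R=Ro.from_quat(s['tool_rot']).as_matrix()
    T=(W-p)@R; X,Y,Z=-T[...,0],T[...,1],-T[...,2]   # along wrench, tool y, up
    print('clk',round(s['clock'],2),'p',p.round(4),'ang',np.degrees(np.arctan2(R[1,1],R[0,1])).round(2),'tilt',R[:,2].round(4),'F',np.round(s['wrist_force'],1),'w',round(s['grip_width'],4),'f',s['finger_force'])
    print('cam in tool',((-c['R'].T@c['t']-p)@R).round(4))
    for x in (-.07,-.05,-.04,-.03,-.02):
        q=(abs(X-x)<.005)&(Z>.004)&(Z<.025)&(abs(Y)<.016)
        if q.sum(): print(round(x,3),q.sum(),((Y[q].min()+Y[q].max())/2).round(4),np.median(Z[q]).round(4))
    return c,W,s
E
python3 - <<'E'
from h import *
c,W,s=inhand();np.savez('w4.npz',**c)
cv2.imwrite('pics/w4.png',cv2.cvtColor(c['pixels'],cv2.COLOR_RGB2BGR))
a=np.load('w2.npz');print(np.round(-a['R'].T@a['t'],4))
E
```

```text
clk 4.97 p [0.514  0.0297 0.2501] ang -7.84 tilt [-3.e-04 -1.e-04 -1.e+00] F [-0.4  0.2 -3.5] w 0.0229 f 78.7886130809784
cam in tool [ 0.067   0.001  -0.1235]
-0.07 1403 0.0018 0.0093
-0.05 1402 0.0017 0.011
-0.04 1311 0.0016 0.0108
-0.03 1266 0.0015 0.0109
-0.02 1108 0.0014 0.0106
[ 0.4776 -0.1972  0.2936]
```

View pics/w4.png

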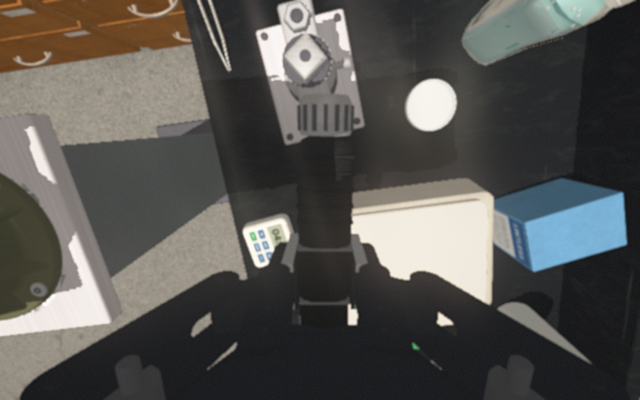

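The view shows the stand's screw head as a diamond at (305,60), turned about 45° to the tool. The wrench is held straight, with its knob at (325,117).

```bash
cat >> h.py <<'E'
def head(c,W,guess,tag):
    z=W[...,2];m=(np.hypot(W[...,0]-guess[0],W[...,1]-guess[1])<.024)&(z>.133)&(z<.145)
    Q=W[m];print('pts',len(Q),'zmed',np.median(Q[:,2]).round(4),'mean',Q.mean(0).round(4))
    (x,y),(w,h),an=cv2.minAreaRect((Q[:,:2]*1000).astype(np.float32));print('minrect',round(x,2),round(y,2),round(w,2),round(h,2),round(an,2))
    im=rectify(c,Q.mean(0)[:2],0,.138,(-.03,.03),.03,8000);cv2.imwrite(f'pics/{tag}.png',im);return Q.mean(0)
E
python3 - <<'E'
from h import *
c=dict(np.load('w4.npz'));W=world(c);print(W[60,305],W[60,300])
head(c,W,(.515,.14),'head4')
for n in('top','scene'):
    c=dict(np.load(n+'1.npz'));head(c,world(c),(.515,.145),'head_'+n)
E
```

```text
[0.5159584  0.1438533  0.13872322] [0.51219342 0.14429177 0.13910025]
pts 1095 zmed 0.1383 mean [0.5167 0.1461 0.138 ]
minrect 516.63 146.64 24.21 24.25 34.7
pts 37 zmed 0.1367 mean [0.512  0.1439 0.137 ]
minrect 512.4 144.84 21.77 22.83 33.66
pts 56 zmed 0.1359 mean [0.5145 0.1489 0.136 ]
minrect 514.75 148.15 23.35 25.52 31.04
```

View pics/head4.png

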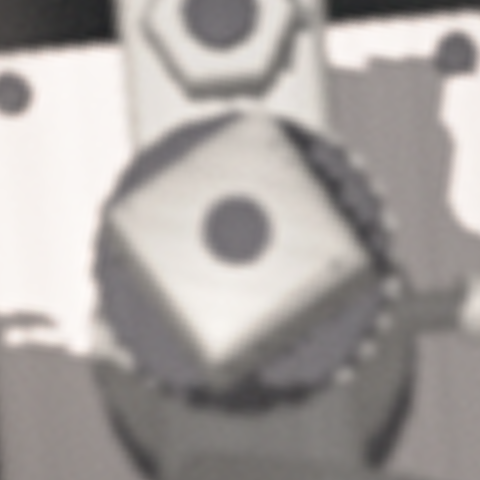

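The rectified head shows the top centre dot at (238,230), so the screw is at about (0.5166, 0.147). Its flats are at 34.5° in the world frame. I'll take a second view from the fitting orientation to find the camera bias.

Run:
```python
from h import *
plan([.42,.28,.25],124.5,19)
```

```text
p [0.514  0.0297 0.2501] ang -7.84 tilt [-3.e-04 -1.e-04 -1.e+00]
[[[0.0124,-0.0067,0.0],-6.97],[[0.0131,-0.0051,0.0],-6.97],[[0.0136,-0.0035,0.0],-6.97],[[0.014,-0.0018,0.0],-6.97],[[0.0141,-0.0001,0.0],-6.97],[[0.014,0.0016,0.0],-6.97],[[0.0137,0.0033,0.0],-6.97],[[0.0132,0.0049,0.0],-6.97],[[0.0125,0.0065,0.0],-6.97],[[0.0116,0.0079,0.0],-6.97],[[0.0106,0.0093,0.0],-6.97],[[0.0094,0.0105,0.0],-6.97],[[0.008,0.0116,0.0],-6.97],[[0.0066,0.0124,0.0],-6.97],[[0.005,0.0131,0.0],-6.97],[[0.0034,0.0137,0.0],-6.97],[[0.0017,0.014,0.0],-6.97],[[0.0,0.0141,0.0],-6.97],[[-0.0017,0.014,0.0],-6.97]]
```

{"api": "arm_command", "payload": {
  "series": [
    [[0.0124, -0.0067, 0], -6.97],
    [[0.0131, -0.0051, 0], -6.97],
    [[0.0136, -0.0035, 0], -6.97],
    [[0.014, -0.0018, 0], -6.97],
    [[0.0141, -0.0001, 0], -6.97],
    [[0.014, 0.0016, 0], -6.97],
    [[0.0137, 0.0033, 0], -6.97],
    [[0.0132, 0.0049, 0], -6.97]
  ]
}}

```text
clock: 5.63
tool_pos: [0.4743, 0.1361, 0.2503]
tool_rot: [0.356, 0.934, -0.0, -0.0]
wrist_force: [-0.8, 0.9, -3.1]
grip_width: 0.0228
finger_force: 78.9
```

{"api": "arm_command", "payload": {
  "series": [
    [[0.0125, 0.0065, 0], -6.97],
    [[0.0116, 0.0079, 0], -6.97],
    [[0.0106, 0.0093, 0], -6.97],
    [[0.0094, 0.0105, 0], -6.97],
    [[0.008, 0.0116, 0], -6.97],
    [[0.0066, 0.0124, 0], -6.97],
    [[0.005, 0.0131, 0], -6.97],
    [[0.0034, 0.0137, 0], -6.97]
  ]
}}

```text
clock: 6.3
tool_pos: [0.4346, 0.2414, 0.2503]
tool_rot: [-0.122, 0.992, -0.0, -0.0]
wrist_force: [0.2, -0.4, -3.5]
grip_width: 0.0229
finger_force: 78.9
```

{"api": "arm_command", "payload": {
  "series": [
    [[0.0017, 0.014, 0], -6.97],
    [[0, 0.0141, 0], -6.97],
    [[-0.0017, 0.014, 0], -6.97],
    [[0, 0, 0], 0],
    [[0, 0, 0], 0],
    [[0, 0, 0], 0],
    [[0, 0, 0], 0]
  ]
}}

```text
clock: 6.88
tool_pos: [0.4201, 0.2803, 0.2503]
tool_rot: [-0.297, 0.955, -0.0, -0.0]
wrist_force: [-1.1, 0.6, -3.3]
grip_width: 0.0229
finger_force: 78.9
```

Run:
```python
from h import *
c,W,s=inhand();np.savez('w5.npz',**c)
head(c,W,(.516,.147),'head5')
t=capture('top');np.savez('top2.npz',**t);cv2.imwrite('pics/top2.png',cv2.resize(cv2.cvtColor(t['pixels'],cv2.COLOR_RGB2BGR)[120:270,170:370],None,fx=4,fy=4,interpolation=cv2.INTER_CUBIC))
a=cv2.imread('pics/head5.png');b=cv2.resize(cv2.imread('pics/top2.png'),(640,480));cv2.imwrite('pics/v5.png',cv2.resize(np.hstack([a,b]),(800,343)))
```

```text
clk 6.93 p [0.4201 0.2803 0.2503] ang 124.52 tilt [ 0.e+00 -1.e-04 -1.e+00] F [ 0.3 -1.1 -2.6] w 0.0227 f 78.86151552200317
cam in tool [ 0.0662 -0.0007 -0.1237]
-0.07 1386 0.0001 0.0094
-0.05 1431 -0.0001 0.0111
-0.04 1305 -0.0001 0.011
-0.03 1295 -0.0002 0.011
-0.02 1096 -0.0002 0.0108
pts 793 zmed 0.1382 mean [0.5144 0.1492 0.1378]
minrect 515.9 148.4 23.83 25.24 35.1
```

View pics/v5.png

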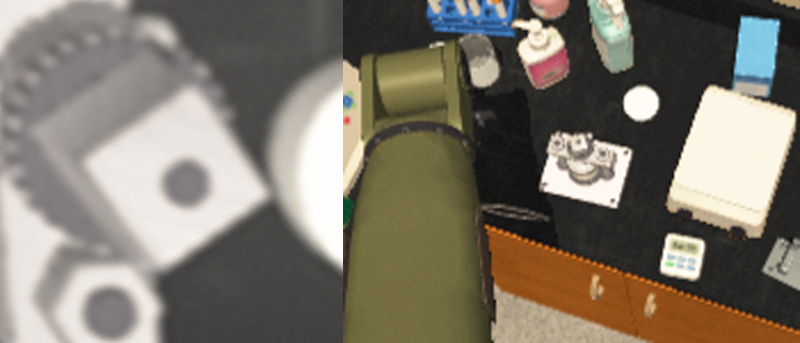

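Run:
```python
from h import *
for n,p,ang,dots in(('w4',[.514,.0297,.2501],-7.84,[(326,248),(322,302)]),):
    c=dict(np.load(n+'.npz'))
    t=np.radians(ang);e=np.array([np.sin(t),-np.cos(t)])
    im=rectify(c,p[:2],np.radians(ang-90),p[2]+.011,(-.03,.03),.006,4000);g=im.mean((0,2)).round();
    print([(round(-30+i/4,2),g[i]) for i in range(3,237) if g[i]>=g[i-3:i+4].max() and g[i]>g[i-3:i+4].min()+4])
plan([.4008,.0677,.20],124.5,8)
```

```text
[(-13.5, np.float64(79.0)), (13.5, np.float64(72.0))]
p [0.42   0.2804 0.2503] ang 124.55 tilt [ 1.e-04 -1.e-04 -1.e+00]
[[[0.0171,-0.0205,0.0063],0.01],[[0.0171,-0.0205,0.0063],0.01],[[0.0171,-0.0205,0.0063],0.01],[[0.0171,-0.0205,0.0063],0.01],[[0.0171,-0.0205,0.0063],0.01],[[0.0171,-0.0205,0.0063],0.01],[[0.017,-0.0205,0.0063],0.01],[[0.017,-0.0205,0.0063],0.01]]
```

{"api": "arm_command", "payload": {
  "series": [
    [[0.0171, -0.0205, 0.005], 0],
    [[0.0171, -0.0205, 0.005], 0],
    [[0.0171, -0.0205, 0.005], 0],
    [[0.0171, -0.0205, 0.005], 0],
    [[0.0171, -0.0205, 0.005], 0],
    [[0.0171, -0.0205, 0.005], 0],
    [[0.017, -0.0205, 0.01], 0],
    [[0.017, -0.0205, 0.01], 0]
  ]
}}

```text
clock: 7.65
tool_pos: [0.4005, 0.0669, 0.2003]
tool_rot: [-0.297, 0.955, -0.0, 0.001]
wrist_force: [-0.1, 0.6, -3.0]
grip_width: 0.023
finger_force: 79.0
```

{"api": "arm_command", "payload": {
  "series": [
    [[0, 0, 0.015], 0],
    [[0, 0, 0.015], 0],
    [[0, 0, 0.008], 0],
    [[0, 0, 0], 0],
    [[0, 0, 0], 0],
    [[0, 0, 0], 0]
  ]
}}

```text
clock: 8.15
tool_pos: [0.4011, 0.0686, 0.163]
tool_rot: [-0.298, 0.955, -0.0, 0.001]
wrist_force: [-0.2, 0.1, -3.7]
grip_width: 0.0227
finger_force: 79.1
```

Run:
```python
from h import *
plan([.4008,.0677,.162],124.5,1)
s=sensors.sense();print(s['clock'],s['wrist_force'],s['torque'])
a=cap('top')['pixels'][160:220,240:320];b=cap('scene')['pixels'][200:280,250:340]
np.savez('ab.npz',a=a,b=b)
f=lambda q:cv2.resize(cv2.cvtColor(q,cv2.COLOR_RGB2BGR),(400,340),interpolation=cv2.INTER_CUBIC)
cv2.imwrite('pics/ab.png',np.hstack([f(a),f(b)]))
```

```text
p [0.4011 0.0686 0.163 ] ang 124.68 tilt [ 1.1e-03  1.0e-04 -1.0e+00]
[[[0.0008,-0.0005,0.001],0.18]]
8.15 [-0.24181577  0.09655882 -3.71065882] [-0.03424994  0.03454793 -0.0065087 ]
```

View pics/ab.png

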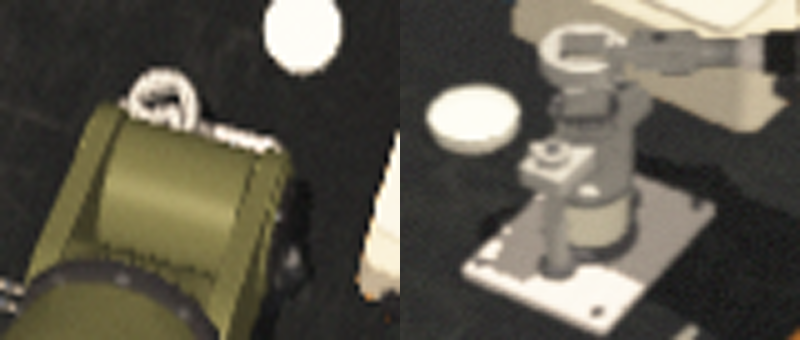

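The ring hangs over the head in both views: top camera ring at (163,98), scene camera ring at (583,50) above the head at (585,110). I'll descend while watching the force.

{"api": "arm_command", "payload": {
  "series": [
    [[0.0005, -0.0003, 0.005], 0],
    [[0, 0, 0.005], 0],
    [[0, 0, 0.003], 0],
    [[0, 0, 0.002], 0],
    [[0, 0, 0], 0]
  ]
}}

```text
clock: 8.67
tool_pos: [0.4002, 0.0679, 0.1467]
tool_rot: [-0.298, 0.955, 0.0, -0.0]
wrist_force: [0.4, 0.2, -2.7]
grip_width: 0.0232
finger_force: 79.1
```

{"api": "arm_command", "payload": {
  "series": [
    [[0, 0, 0.002], 0],
    [[0, 0, 0.002], 0],
    [[0, 0, 0], 0]
  ]
}}

```text
clock: 8.92
tool_pos: [0.4004, 0.0679, 0.143]
tool_rot: [-0.298, 0.955, 0.0, -0.0]
wrist_force: [-0.2, 0.4, -3.4]
grip_width: 0.0229
finger_force: 79.1
```

{"api": "arm_command", "payload": {
  "series": [
    [[0, 0, 0.002], 0],
    [[0, 0, 0.002], 0],
    [[0, 0, 0], 0]
  ]
}}

```text
clock: 9.17
tool_pos: [0.4003, 0.0679, 0.1389]
tool_rot: [-0.298, 0.955, 0.0, -0.0]
wrist_force: [-0.7, 0.3, -3.9]
grip_width: 0.0228
finger_force: 79.1
```

{"api": "arm_command", "payload": {
  "series": [
    [[0, 0, 0.002], 0],
    [[0, 0, 0.001], 0],
    [[0, 0, 0], 0]
  ]
}}

```text
clock: 9.42
tool_pos: [0.4003, 0.0679, 0.136]
tool_rot: [-0.298, 0.955, 0.0, -0.0]
wrist_force: [-0.6, 1.3, -3.5]
grip_width: 0.0228
finger_force: 79.1
```

{"api": "arm_command", "payload": {
  "series": [
    [[0, 0, 0.001], 0],
    [[0, 0, 0.001], 0],
    [[0, 0, 0], 0]
  ]
}}

```text
clock: 9.67
tool_pos: [0.4004, 0.0679, 0.1342]
tool_rot: [-0.298, 0.955, 0.0, -0.0]
wrist_force: [-0.8, 0.9, -2.3]
grip_width: 0.0234
finger_force: 79.1
```

{"api": "arm_command", "payload": {
  "series": [
    [[0, 0, 0.001], 0],
    [[0, 0, 0], 0]
  ]
}}

```text
clock: 9.83
tool_pos: [0.4006, 0.0679, 0.1334]
tool_rot: [-0.298, 0.955, -0.0, 0.0]
wrist_force: [-2.4, 0.6, 1.5]
grip_width: 0.0229
finger_force: 79.5
```

Run:
```python
from h import *
s=sensors.sense();print(s['clock'],np.round(s['tool_pos'],4),s['wrist_force'],s['torque'])
for n in('scene','top'):
    c=capture(n);W=world(c);z=W[...,2];r=np.hypot(W[...,0]-.516,W[...,1]-.148);np.savez(n+'s.npz',**c)
    for lo,hi in((.115,.125),(.128,.132),(.132,.136),(.136,.140),(.14,.146)):
        q=(r<.028)&(z>lo)&(z<hi);print(n,lo,q.sum(),W[q].mean(0).round(4) if q.sum() else '')
```

```text
9.8333 [0.4006 0.0679 0.1334] [-2.35341212  0.56469302  1.45195058] [0.34378107 0.05391592 0.26611942]
scene 0.115 39 [0.5065 0.1602 0.121 ]
scene 0.128 27 [0.5093 0.1575 0.1302]
scene 0.132 125 [0.5144 0.1486 0.1345]
scene 0.136 54 [0.5128 0.1484 0.1373]
scene 0.14 0 
top 0.115 3 [0.5258 0.1329 0.1197]
top 0.128 23 [0.5181 0.1438 0.1307]
top 0.132 46 [0.5191 0.1451 0.1339]
top 0.136 30 [0.5154 0.1442 0.1375]
top 0.14 6 [0.5204 0.1458 0.1409]
```

Contact: Fz rose by 5 N at mouth height 0.1204, so it is seated about 17.6 mm below the top. I'll lighten the grip and start turning.

{"api": "arm_command", "payload": {
  "series": [
    [[0, 0, 0], 0],
    [[0, 0, 0], 0],
    [[0, 0, 0], 0]
  ],
  "squeeze": 20
}}

```text
clock: 10.18
tool_pos: [0.4006, 0.0679, 0.1334]
tool_rot: [-0.298, 0.955, -0.0, 0.0]
wrist_force: [-1.6, 0.5, 0.5]
grip_width: 0.0229
finger_force: 79.5
```

{"api": "arm_command", "payload": {
  "series": [
    [[0, 0.0024, 0], 1],
    [[0, 0.0024, 0], 1],
    [[-0.0001, 0.0024, 0], 1],
    [[0, 0.0024, 0], 1],
    [[0, 0, 0], 0]
  ]
}}

```text
clock: 10.6
tool_pos: [0.3948, 0.0763, 0.1332]
tool_rot: [-0.264, 0.965, 0.0, -0.0]
wrist_force: [-5.0, 0.1, 2.2]
grip_width: 0.023
finger_force: 79.8
```

```bash
cat >> h.py <<'E'
def st():
    s=sensors.sense();R=Ro.from_quat(s['tool_rot']).as_matrix();F=np.array(s['wrist_force'])@R;M=np.array(s['torque'])@R
    p=np.array(s['tool_pos']);d=p[:2]-S
    print(round(s['clock'],2),p.round(4),'ang',np.degrees(np.arctan2(R[1,1],R[0,1])).round(2),'arm',np.hypot(*d).round(4),np.degrees(np.arctan2(-d[1],-d[0])).round(2),'F tool',F.round(2),'M',M.round(3),'tilt',R[:2,2].round(4),'w',round(s['grip_width'],4))
S=np.array([.5159,.1472])
E
python3 -c "
from h import *
st()"
```

```text
10.6 [0.3948 0.0763 0.1332] ang 120.58 arm 0.1403 30.35 F tool [ 4.31  2.62 -2.19] M [-0.413  0.15  -0.397] tilt [-0.0006 -0.0001] w 0.023
```

{"api": "arm_command", "payload": {
  "series": [
    [[0, 0, 0], 0],
    [[0, 0, 0], 0],
    [[0, 0, 0], 0]
  ],
  "claw": 0.015,
  "squeeze": 20
}}

```text
clock: 10.85
tool_pos: [0.395, 0.0761, 0.1332]
tool_rot: [-0.264, 0.964, 0.0, -0.0]
wrist_force: [-5.3, 2.1, 2.2]
grip_width: 0.0229
finger_force: 79.8
```

```bash
python3 -c "
from h import *
st();c,W,s=inhand()"
```

```text
10.85 [0.395  0.0761 0.1332] ang 120.65 arm 0.1403 30.45 F tool [ 3.47  4.52 -2.2 ] M [-0.534  0.103 -0.589] tilt [-0.0006 -0.0001] w 0.0229
clk 10.9 p [0.395  0.0761 0.1332] ang 120.65 tilt [-7.e-04 -1.e-04 -1.e+00] F [-5.2  1.7  1.6] w 0.0229 f 79.83823299407959
cam in tool [ 0.0662 -0.0006 -0.1237]
-0.07 1287 -0.0002 0.0089
-0.05 1436 -0.0002 0.0106
-0.04 1313 -0.0001 0.0106
-0.03 1285 -0.0002 0.0107
-0.02 1102 -0.0004 0.0108
```

{"api": "arm_command", "payload": {
  "series": [
    [[0, 0, 0], 0]
  ],
  "claw": 0.0226,
  "squeeze": 20
}}

```text
clock: 10.98
tool_pos: [0.395, 0.0761, 0.1332]
tool_rot: [-0.264, 0.964, 0.0, -0.0]
wrist_force: [-5.1, 0.5, 1.3]
grip_width: 0.0231
finger_force: 76.2
```

{"api": "arm_command", "payload": {
  "series": [
    [[0, 0, 0], 0]
  ],
  "claw": 0.023,
  "squeeze": 20
}}

```text
clock: 11.07
tool_pos: [0.395, 0.076, 0.1332]
tool_rot: [-0.264, 0.964, -0.0, -0.0]
wrist_force: [-4.0, -1.2, -0.6]
grip_width: 0.0231
finger_force: 54.5
```

{"api": "arm_command", "payload": {
  "series": [
    [[0, 0, 0], 0]
  ],
  "claw": 0.0232,
  "squeeze": 20
}}

```text
clock: 11.15
tool_pos: [0.395, 0.076, 0.1332]
tool_rot: [-0.264, 0.964, -0.0, -0.0]
wrist_force: [-5.0, -1.1, -0.1]
grip_width: 0.0235
finger_force: 43.6
```

{"api": "arm_command", "payload": {
  "series": [
    [[0, 0, 0], 0]
  ],
  "claw": 0.015,
  "squeeze": 20
}}

```text
clock: 11.23
tool_pos: [0.395, 0.0759, 0.1331]
tool_rot: [-0.264, 0.964, -0.0, -0.0]
wrist_force: [-5.1, -1.7, 0.3]
grip_width: 0.0234
finger_force: 43.6
```

{"api": "arm_command", "payload": {
  "series": [
    [[0, 0, 0], 0]
  ],
  "claw": 0.0235,
  "squeeze": 20
}}

```text
clock: 11.32
tool_pos: [0.3951, 0.0759, 0.1332]
tool_rot: [-0.264, 0.964, -0.0, -0.0]
wrist_force: [-4.1, -1.0, -0.3]
grip_width: 0.0237
finger_force: 28.5
```

{"api": "arm_command", "payload": {
  "series": [
    [[0, 0, 0], 0]
  ],
  "claw": 0.0236,
  "squeeze": 20
}}

```text
clock: 11.4
tool_pos: [0.3951, 0.0759, 0.1331]
tool_rot: [-0.264, 0.964, -0.0, -0.0]
wrist_force: [-3.9, -1.7, -0.5]
grip_width: 0.0242
finger_force: 21.8
```

{"api": "arm_command", "payload": {
  "series": [
    [[0, 0, 0], 0],
    [[0, 0, 0], 0]
  ],
  "claw": 0.015,
  "squeeze": 20
}}

```text
clock: 11.57
tool_pos: [0.3951, 0.0759, 0.1331]
tool_rot: [-0.264, 0.964, -0.0, -0.0]
wrist_force: [-4.2, -1.9, 0.1]
grip_width: 0.0239
finger_force: 21.8
```

```bash
python3 -c "
from h import *
st();c,W,s=inhand()"
```

```text
11.57 [0.3951 0.0759 0.1331] ang 120.66 arm 0.1403 30.56 F tool [ 4.62  0.52 -0.06] M [-0.065  0.547 -0.22 ] tilt [-0.0006 -0.0002] w 0.0239
clk 11.62 p [0.3952 0.0759 0.1332] ang 120.66 tilt [-5.e-04 -2.e-04 -1.e+00] F [-4.2 -0.9 -0.4] w 0.0236 f 21.79527997970581
cam in tool [ 0.0662 -0.0006 -0.1236]
-0.07 1312 -0.0005 0.009
-0.05 1431 -0.0003 0.0108
-0.04 1309 -0.0005 0.0108
-0.03 1296 -0.0003 0.0109
-0.02 1099 -0.0003 0.0108
```

{"api": "arm_command", "payload": {
  "series": [
    [[0.0003, 0.0024, 0], 1],
    [[0, 0.0024, 0], 1],
    [[0, 0.0024, 0], 1],
    [[0, 0.0024, 0], 1],
    [[0, 0, 0], 0]
  ]
}}

```text
clock: 12.03
tool_pos: [0.3903, 0.0846, 0.1333]
tool_rot: [-0.23, 0.973, 0.0, 0.0]
wrist_force: [-1.7, -0.8, -1.4]
grip_width: 0.0235
finger_force: 21.7
```

```bash
python3 -c "
from h import *
st()"
```

```text
12.03 [0.3903 0.0846 0.1333] ang 116.6 arm 0.1404 26.48 F tool [1.89 0.08 1.36] M [-0.025  0.218 -0.064] tilt [0.0002 0.0001] w 0.0235
```

{"api": "arm_command", "payload": {
  "series": [
    [[0, 0.0024, 0], 1],
    [[0, 0.0024, 0], 1],
    [[0, 0.0024, 0], 1],
    [[0, 0.0024, 0], 1],
    [[0, 0, 0], 0]
  ]
}}

```text
clock: 12.45
tool_pos: [0.3863, 0.0932, 0.1333]
tool_rot: [-0.196, 0.981, -0.0, 0.0]
wrist_force: [-1.4, -1.7, -1.7]
grip_width: 0.0236
finger_force: 21.7
```

```bash
python3 -c "
from h import *
st()"
```

```text
12.45 [0.3863 0.0932 0.1333] ang 112.61 arm 0.1405 22.63 F tool [ 1.9  -1.03  1.69] M [ 0.122  0.165 -0.377] tilt [ 0.0003 -0.0002] w 0.0236
```

{"api": "arm_command", "payload": {
  "series": [
    [[0, 0.0024, 0], 0],
    [[0, 0.0024, 0], 0.5],
    [[0, 0, 0], 0]
  ]
}}

```text
clock: 12.7
tool_pos: [0.3847, 0.0969, 0.1334]
tool_rot: [-0.191, 0.982, -0.001, 0.0]
wrist_force: [1.0, -10.1, -2.9]
grip_width: 0.0239
finger_force: 26.2
```

```bash
python3 -c "
from h import *
st();c,W,s=inhand()"
```

```text
12.7 [0.3847 0.0969 0.1334] ang 112.08 arm 0.1405 20.96 F tool [ 2.84 -9.73  2.88] M [1.551 0.29  0.675] tilt [ 0.0008 -0.0009] w 0.0239
clk 12.75 p [0.3847 0.0968 0.1334] ang 112.1 tilt [ 7.e-04 -9.e-04 -1.e+00] F [ 0.9 -9.8 -2.5] w 0.0241 f 26.05773389339447
cam in tool [ 0.0661 -0.0003 -0.1237]
-0.07 1341 0.0009 0.0091
-0.05 1453 0.0006 0.0109
-0.04 1299 0.0005 0.0109
-0.03 1282 0.0003 0.0109
-0.02 1099 0.0001 0.0109
```

{"api": "arm_command", "payload": {
  "series": [
    [[0, 0, 0], 0.8],
    [[0, 0, 0], 0]
  ]
}}

```text
clock: 12.92
tool_pos: [0.3846, 0.097, 0.1334]
tool_rot: [-0.185, 0.983, -0.0, 0.0]
wrist_force: [0.4, -5.5, -2.5]
grip_width: 0.0237
finger_force: 21.7
```

```bash
python3 -c "
from h import *
st()"
```

```text
12.92 [0.3846 0.097  0.1334] ang 111.31 arm 0.1405 20.92 F tool [ 1.67 -5.29  2.54] M [ 0.816  0.192 -0.063] tilt [ 0.0005 -0.0004] w 0.0237
```

{"api": "arm_command", "payload": {
  "series": [
    [[0, 0.0012, 0], 0.5],
    [[0, 0.0012, 0], 0.5],
    [[0, 0.0012, 0], 0.5],
    [[0, 0.0012, 0], 0.5],
    [[0, 0, 0], 0]
  ]
}}

```text
clock: 13.33
tool_pos: [0.3829, 0.1017, 0.1333]
tool_rot: [-0.168, 0.986, -0.0, 0.0]
wrist_force: [1.1, -5.2, -2.9]
grip_width: 0.0235
finger_force: 21.8
```

```bash
python3 -c "
from h import *
st();inhand()"
```

```text
13.33 [0.3829 0.1017 0.1333] ang 109.34 arm 0.1406 18.91 F tool [ 0.64 -5.27  2.9 ] M [0.909 0.124 0.021] tilt [ 0.0005 -0.0005] w 0.0235
clk 13.38 p [0.3829 0.1016 0.1333] ang 109.36 tilt [ 5.e-04 -4.e-04 -1.e+00] F [ 0.9 -5.4 -2.2] w 0.0234 f 21.812657117843628
cam in tool [ 0.0661 -0.0003 -0.1237]
-0.07 1335 0.0002 0.009
-0.05 1448 -0.0 0.0109
-0.04 1291 0.0001 0.0109
-0.03 1290 -0.0 0.0109
-0.02 1116 0.0001 0.011
```

{"api": "arm_command", "payload": {
  "series": [
    [[0, 0.0012, 0], 0.5],
    [[0, 0.0012, 0], 0.5],
    [[0, 0.0012, 0], 0.5],
    [[0, 0.0012, 0], 0.5],
    [[0, 0, 0], 0]
  ]
}}

```text
clock: 13.8
tool_pos: [0.3814, 0.1062, 0.1333]
tool_rot: [-0.151, 0.989, -0.0, 0.0]
wrist_force: [1.1, -4.9, -3.2]
grip_width: 0.0236
finger_force: 21.7
```

```bash
python3 -c "
from h import *
st();inhand()" | grep -v cam
```

```text
13.8 [0.3814 0.1062 0.1333] ang 107.35 arm 0.1406 16.95 F tool [ 0.39 -5.02  3.2 ] M [ 0.984  0.028 -0.036] tilt [ 0.0006 -0.0005] w 0.0236
clk 13.85 p [0.3815 0.1062 0.1334] ang 107.37 tilt [ 7.e-04 -5.e-04 -1.e+00] F [ 1.2 -5.8 -2.9] w 0.0235 f 21.731053590774536
-0.07 1330 0.0001 0.009
-0.05 1452 0.0001 0.0109
-0.04 1300 0.0001 0.0109
-0.03 1283 0.0 0.0109
-0.02 1121 0.0 0.0109
```

{"api": "arm_command", "payload": {
  "series": [
    [[0, 0.0012, 0], 0.5],
    [[0, 0.0012, 0], 0.5],
    [[0, 0.0012, 0], 0.5],
    [[0, 0.0012, 0], 0.5],
    [[0, 0, 0], 0]
  ]
}}

```text
clock: 14.27
tool_pos: [0.3801, 0.1108, 0.1334]
tool_rot: [-0.134, 0.991, -0.0, 0.0]
wrist_force: [1.0, -5.5, -2.8]
grip_width: 0.0238
finger_force: 21.7
```

```bash
python3 -c "
from h import *
st();inhand()" | grep -v cam
```

```text
14.27 [0.3801 0.1108 0.1334] ang 105.35 arm 0.1406 14.99 F tool [ 0.49 -5.54  2.82] M [ 0.909 -0.    -0.014] tilt [ 0.0007 -0.0005] w 0.0238
clk 14.32 p [0.3801 0.1108 0.1334] ang 105.38 tilt [ 7.e-04 -5.e-04 -1.e+00] F [ 1.5 -6.3 -2.3] w 0.0237 f 21.663545966148376
-0.07 1342 0.0001 0.0091
-0.05 1451 0.0001 0.0109
-0.04 1300 0.0001 0.0109
-0.03 1290 0.0001 0.0109
-0.02 1092 0.0002 0.0109
```

{"api": "arm_command", "payload": {
  "series": [
    [[0, 0.0012, 0], 0.5],
    [[0, 0.0012, 0], 0.5],
    [[0, 0.0012, 0], 0.5],
    [[0, 0.0012, 0], 0.5],
    [[0, 0, 0], 0]
  ]
}}

```text
clock: 14.73
tool_pos: [0.3789, 0.1155, 0.1334]
tool_rot: [-0.116, 0.993, -0.0, 0.0]
wrist_force: [2.3, -6.2, -2.1]
grip_width: 0.0235
finger_force: 21.6
```

```bash
python3 -c "
from h import *
st();inhand()" | grep -v cam
```

```text
14.73 [0.3789 0.1155 0.1334] ang 103.36 arm 0.1406 13.05 F tool [-0.81 -6.56  2.06] M [ 1.007 -0.066 -0.162] tilt [ 0.0009 -0.0005] w 0.0235
clk 14.78 p [0.3789 0.1154 0.1334] ang 103.38 tilt [ 8.e-04 -5.e-04 -1.e+00] F [ 2.2 -5.5 -1.6] w 0.0236 f 21.60483419895172
-0.07 1352 0.0002 0.0091
-0.05 1452 0.0001 0.0109
-0.04 1305 0.0002 0.0109
-0.03 1283 0.0001 0.011
-0.02 1102 0.0001 0.0109
```

{"api": "arm_command", "payload": {
  "series": [
    [[0, 0.0012, 0], 0.5],
    [[0, 0.0012, 0], 0.5],
    [[0, 0.0012, 0], 0.5],
    [[0, 0.0012, 0], 0.5],
    [[0, 0, 0], 0]
  ]
}}

```text
clock: 15.2
tool_pos: [0.3779, 0.1201, 0.1334]
tool_rot: [-0.099, 0.995, -0.0, 0.0]
wrist_force: [2.6, -6.4, -3.1]
grip_width: 0.0236
finger_force: 21.7
```

```bash
python3 -c "
from h import *
st();inhand()" | grep -v cam
```

```text
15.2 [0.3779 0.1201 0.1334] ang 101.35 arm 0.1406 11.13 F tool [-1.24 -6.81  3.12] M [ 1.227 -0.147 -0.05 ] tilt [ 0.001  -0.0007] w 0.0236
clk 15.25 p [0.3779 0.12   0.1334] ang 101.37 tilt [ 9.e-04 -7.e-04 -1.e+00] F [ 2.5 -7.6 -3. ] w 0.0237 f 21.644627451896667
-0.07 1349 0.0003 0.0091
-0.05 1449 0.0002 0.0109
-0.04 1311 0.0002 0.0109
-0.03 1287 0.0002 0.011
-0.02 1110 0.0002 0.0109
```

{"api": "arm_command", "payload": {
  "series": [
    [[0, 0.0012, 0], 0.5],
    [[0, 0.0012, 0], 0.5],
    [[0, 0.0012, 0], 0.5],
    [[0, 0.0012, 0], 0.5],
    [[0, 0, 0], 0]
  ]
}}

```text
clock: 15.67
tool_pos: [0.3771, 0.1247, 0.1334]
tool_rot: [-0.081, 0.997, -0.0, 0.0]
wrist_force: [3.2, -7.5, -3.3]
grip_width: 0.0234
finger_force: 21.8
```

```bash
python3 -c "
from h import *
st();inhand()" | grep -v cam
```

```text
15.67 [0.3771 0.1247 0.1334] ang 99.34 arm 0.1406 9.21 F tool [-1.98 -7.93  3.33] M [ 1.387 -0.256  0.078] tilt [ 0.001  -0.0007] w 0.0234
clk 15.72 p [0.3771 0.1247 0.1334] ang 99.37 tilt [ 1.e-03 -7.e-04 -1.e+00] F [ 2.4 -7.8 -2.6] w 0.0239 f 21.763286590576172
-0.07 1346 0.0003 0.0091
-0.05 1440 0.0003 0.0109
-0.04 1302 0.0003 0.0109
-0.03 1285 0.0002 0.011
-0.02 1110 0.0002 0.0109
```

{"api": "arm_command", "payload": {
  "series": [
    [[-0.0002, 0.0012, 0], 0.5],
    [[-0.0002, 0.0012, 0], 0.5],
    [[0, 0.0012, 0], 0.5],
    [[0, 0, 0], 0]
  ]
}}

```text
clock: 16.05
tool_pos: [0.3766, 0.1282, 0.1332]
tool_rot: [-0.068, 0.998, -0.001, -0.0]
wrist_force: [0.8, -9.1, -1.5]
grip_width: 0.0237
finger_force: 22.1
```

```bash
python3 -c "
from h import *
st();inhand()" | grep -v cam
```

```text
16.05 [0.3766 0.1282 0.1332] ang 97.84 arm 0.1406 7.76 F tool [ 0.4  -9.08  1.46] M [1.551 0.024 0.11 ] tilt [-0.0001 -0.0011] w 0.0237
clk 16.1 p [0.3766 0.1282 0.1333] ang 97.86 tilt [ 0.     -0.0011 -1.    ] F [  0.3 -10.   -1.7] w 0.0238 f 22.05944538116455
-0.07 1345 0.0004 0.009
-0.05 1450 0.0005 0.0108
-0.04 1291 0.0003 0.0108
-0.03 1286 0.0002 0.0108
-0.02 1101 0.0002 0.0109
```

{"api": "arm_command", "payload": {
  "series": [
    [[0, 0.0012, 0], 0.8],
    [[0, 0.0012, 0], 0.8],
    [[0, 0.0012, 0], 0.8],
    [[0, 0, 0], 0]
  ]
}}

```text
clock: 16.43
tool_pos: [0.3762, 0.1319, 0.1333]
tool_rot: [-0.047, 0.999, -0.0, 0.0]
wrist_force: [-0.1, -7.8, -1.1]
grip_width: 0.0237
finger_force: 21.8
```

```bash
python3 -c "
from h import *
st();c,W,s=inhand()
t=capture('scene');np.savez('sc_b.npz',**t)
cv2.imwrite('pics/scb.png',cv2.resize(cv2.cvtColor(t['pixels'][190:270,240:370],cv2.COLOR_RGB2BGR),(780,480),interpolation=cv2.INTER_CUBIC))" | grep -v cam
```

```text
16.43 [0.3762 0.1319 0.1333] ang 95.43 arm 0.1405 6.24 F tool [ 0.79 -7.73  1.13] M [ 1.271 -0.004  0.002] tilt [ 0.0002 -0.0008] w 0.0237
clk 16.48 p [0.3762 0.1319 0.1333] ang 95.47 tilt [ 2.e-04 -8.e-04 -1.e+00] F [ 0.5 -8.3 -2.7] w 0.0237 f 21.768009066581726
-0.07 1352 0.0004 0.009
-0.05 1450 0.0003 0.0109
-0.04 1292 0.0004 0.0108
-0.03 1298 0.0002 0.0109
-0.02 1099 0.0004 0.0109
```

{"api": "arm_command", "payload": {
  "series": [
    [[0, 0.0015, 0], 0.9],
    [[0, 0.0015, 0], 0.9],
    [[0, 0.0015, 0], 0.9],
    [[0, 0.0015, 0], 0.9],
    [[0, 0, 0], 0]
  ]
}}

```text
clock: 16.95
tool_pos: [0.3758, 0.1379, 0.1333]
tool_rot: [-0.016, 1.0, -0.0, 0.0]
wrist_force: [0.8, -8.0, -1.9]
grip_width: 0.0235
finger_force: 21.8
```

```bash
python3 -c "
from h import *
st();c,W,s=inhand()" | grep -v cam
```

```text
16.95 [0.3758 0.1379 0.1333] ang 91.82 arm 0.1404 3.79 F tool [-0.59 -7.98  1.94] M [ 1.315 -0.17  -0.006] tilt [ 0.0003 -0.0008] w 0.0235
clk 17.0 p [0.3758 0.1378 0.1333] ang 91.87 tilt [ 3.e-04 -9.e-04 -1.e+00] F [ 1.6 -7.  -2.1] w 0.0238 f 21.74576461315155
-0.07 1340 0.0006 0.009
-0.05 1447 0.0004 0.0109
-0.04 1292 0.0004 0.0109
-0.03 1297 0.0003 0.0109
-0.02 1102 0.0005 0.0109
```

{"api": "arm_command", "payload": {
  "series": [
    [[0, 0.0012, 0], 0.7],
    [[0, 0.0012, 0], 0.7],
    [[0, 0, 0], 0]
  ]
}}

```text
clock: 17.25
tool_pos: [0.3758, 0.1403, 0.1333]
tool_rot: [-0.004, 1.0, -0.0, 0.0]
wrist_force: [1.4, -7.9, -2.7]
grip_width: 0.0236
finger_force: 21.8
```

```bash
python3 -c "
from h import *
st();c,W,s=inhand()
t=capture('scene');np.savez('sc_b.npz',**t)
W=world(t);print(topx(t,[.5159,.1472,.137]),topx(t,[.3758,.1403,.146]))
cv2.imwrite('pics/scb.png',cv2.resize(cv2.cvtColor(t['pixels'][195:265,250:365],cv2.COLOR_RGB2BGR),(782,476),interpolation=cv2.INTER_CUBIC))" | grep -v cam
```

```text
17.25 [0.3758 0.1403 0.1333] ang 90.43 arm 0.1403 2.83 F tool [-1.36 -7.94  2.74] M [ 1.355 -0.199 -0.026] tilt [ 0.0003 -0.0009] w 0.0236
clk 17.3 p [0.3758 0.1402 0.1333] ang 90.47 tilt [ 3.e-04 -9.e-04 -1.e+00] F [ 1.1 -8.1 -1.8] w 0.0237 f 21.75559312105179
-0.07 1342 0.0005 0.009
-0.05 1449 0.0004 0.0109
-0.04 1301 0.0005 0.0109
-0.03 1289 0.0003 0.0109
-0.02 1103 0.0005 0.0109
[291.74903167 218.90892691] [338.10417759 235.30779887]
```

View pics/scb.png

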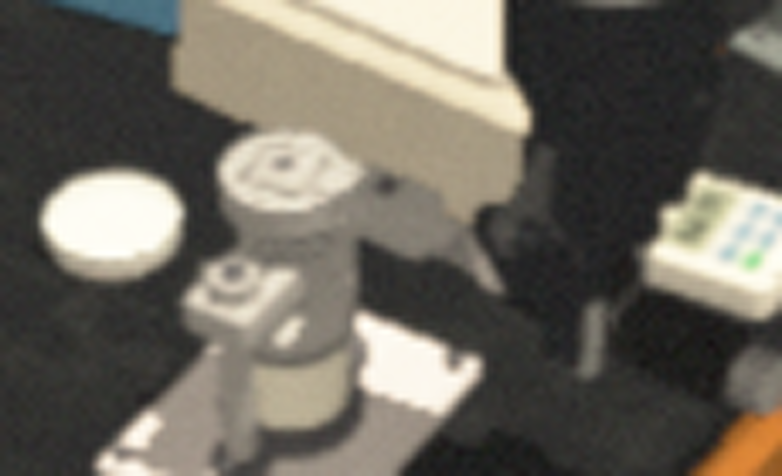

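The ring sits flat and nearly flush with the screw top at (285,165), and the hinge is bent at about (390,185). With force constant at 8 N and about 0.13 rad open, the wrench has broken over. Now I'll unload it.

{"api": "arm_command", "payload": {
  "series": [
    [[0, -0.0015, 0], -0.9],
    [[0, -0.0015, 0], -0.9],
    [[0, -0.0015, 0], -0.9],
    [[0, -0.0015, 0], -0.9],
    [[0, -0.0015, 0], -0.9],
    [[0, -0.0015, 0], -0.9],
    [[0, 0, 0], 0]
  ]
}}

```text
clock: 17.93
tool_pos: [0.3763, 0.131, 0.1333]
tool_rot: [-0.052, 0.999, -0.0, 0.0]
wrist_force: [2.5, -6.8, -2.6]
grip_width: 0.0237
finger_force: 21.7
```

```bash
python3 -c "
from h import *
st();c,W,s=inhand()" | grep -v cam
```

```text
17.93 [0.3763 0.131  0.1333] ang 95.93 arm 0.1406 6.6 F tool [-1.76 -7.03  2.66] M [ 1.115 -0.088 -0.043] tilt [ 0.0005 -0.0008] w 0.0237
clk 17.98 p [0.3763 0.1311 0.1333] ang 95.88 tilt [ 4.e-04 -8.e-04 -1.e+00] F [ 1.  -7.  -1.7] w 0.0236 f 21.6904217004776
-0.07 1328 0.0001 0.009
-0.05 1447 0.0002 0.0109
-0.04 1304 0.0001 0.0109
-0.03 1287 0.0 0.0109
-0.02 1102 0.0001 0.0109
```

{"api": "arm_command", "payload": {
  "series": [
    [[0, -0.0012, 0], -0.7],
    [[0, -0.0012, 0], -0.7],
    [[0, -0.0012, 0], -0.6],
    [[0, 0, 0], 0]
  ]
}}

```text
clock: 18.32
tool_pos: [0.3767, 0.1276, 0.1333]
tool_rot: [-0.069, 0.998, -0.0, 0.0]
wrist_force: [1.6, -5.9, -2.6]
grip_width: 0.0239
finger_force: 21.6
```

```bash
python3 -c "
from h import *
st();c,W,s=inhand()" | grep -v cam
```

```text
18.32 [0.3767 0.1276 0.1333] ang 97.92 arm 0.1406 8.01 F tool [-0.81 -6.08  2.61] M [ 1.009 -0.125 -0.218] tilt [ 0.0005 -0.0006] w 0.0239
clk 18.37 p [0.3767 0.1276 0.1333] ang 97.89 tilt [ 5.e-04 -6.e-04 -1.e+00] F [ 1.3 -5.2 -1.5] w 0.0238 f 21.62351220846176
-0.07 1339 0.0001 0.009
-0.05 1445 0.0001 0.0109
-0.04 1299 0.0002 0.0108
-0.03 1290 0.0001 0.0109
-0.02 1115 -0.0001 0.0109
```

Hinge is straight again. I'll continue unloading in small steps.

{"api": "arm_command", "payload": {
  "series": [
    [[0, -0.0008, 0], -0.2],
    [[0, -0.0008, 0], -0.2],
    [[0, 0, 0], 0]
  ]
}}

```text
clock: 18.62
tool_pos: [0.3769, 0.1263, 0.1333]
tool_rot: [-0.072, 0.997, -0.0, 0.0]
wrist_force: [1.7, -2.5, -2.9]
grip_width: 0.0236
finger_force: 21.6
```

```bash
python3 -c "
from h import *
st()" | grep -v cam
```

```text
18.62 [0.3769 0.1263 0.1333] ang 98.31 arm 0.1406 8.53 F tool [-1.35 -2.69  2.91] M [ 0.506 -0.154 -0.445] tilt [ 0.0005 -0.0001] w 0.0236
```

{"api": "arm_command", "payload": {
  "series": [
    [[0, -0.0005, 0], -0.5],
    [[0, -0.0005, 0], -0.3],
    [[0, 0, 0], 0]
  ]
}}

```text
clock: 18.87
tool_pos: [0.377, 0.1253, 0.1334]
tool_rot: [-0.079, 0.997, -0.0, 0.0]
wrist_force: [2.3, -5.1, -2.3]
grip_width: 0.0236
finger_force: 21.6
```

```bash
python3 -c "
from h import *
st()" | grep -v cam
```

```text
18.87 [0.377  0.1253 0.1334] ang 99.11 arm 0.1406 8.96 F tool [-1.48 -5.36  2.25] M [ 0.796 -0.294 -0.166] tilt [ 0.0005 -0.0002] w 0.0236
```

{"api": "arm_command", "payload": {
  "series": [
    [[0, -0.0012, 0], -0.5],
    [[0, -0.0012, 0], -0.5],
    [[0, 0, 0], 0]
  ]
}}

```text
clock: 19.12
tool_pos: [0.3774, 0.1229, 0.1334]
tool_rot: [-0.088, 0.996, 0.0, 0.0]
wrist_force: [3.5, -2.7, -3.0]
grip_width: 0.0236
finger_force: 21.5
```

```bash
python3 -c "
from h import *
st()" | grep -v cam
```

```text
19.12 [0.3774 0.1229 0.1334] ang 100.11 arm 0.1406 9.93 F tool [-2.97 -3.31  3.01] M [ 0.614 -0.36  -0.138] tilt [0.0005 0.0002] w 0.0236
```

{"api": "arm_command", "payload": {
  "series": [
    [[-0.0003, -0.0012, 0], -0.5],
    [[-0.0001, -0.0012, 0], -0.5],
    [[0, 0, 0], 0]
  ]
}}

```text
clock: 19.37
tool_pos: [0.3779, 0.1207, 0.1332]
tool_rot: [-0.097, 0.995, 0.0, -0.0]
wrist_force: [-0.8, -2.1, -1.6]
grip_width: 0.024
finger_force: 21.7
```

```bash
python3 -c "
from h import *
st()" | grep -v cam
```

```text
19.37 [0.3779 0.1207 0.1332] ang 101.11 arm 0.1406 10.89 F tool [ 1.21 -1.87  1.6 ] M [0.353 0.028 0.018] tilt [-0.0005  0.0001] w 0.024
```

{"api": "arm_command", "payload": {
  "series": [
    [[0.0001, -0.0011, 0], -0.4],
    [[0, 0, 0], 0],
    [[0, 0, 0], 0]
  ]
}}

```text
clock: 19.62
tool_pos: [0.3781, 0.1197, 0.1333]
tool_rot: [-0.1, 0.995, 0.0, -0.0]
wrist_force: [-1.0, -1.2, -1.3]
grip_width: 0.0236
finger_force: 21.7
```

```bash
python3 -c "
from h import *
st()" | grep -v cam
```

```text
19.62 [0.3781 0.1197 0.1333] ang 101.48 arm 0.1406 11.29 F tool [ 1.21 -1.    1.29] M [ 0.214  0.102 -0.096] tilt [-0.0002  0.0001] w 0.0236
```

{"api": "arm_command", "payload": {
  "series": [
    [[0, -0.0008, 0], -0.3],
    [[0, 0, 0], 0],
    [[0, 0, 0], 0],
    [[0, 0, 0], 0]
  ],
  "claw": 0.012,
  "squeeze": 80
}}

```text
clock: 19.95
tool_pos: [0.3782, 0.1189, 0.1333]
tool_rot: [-0.103, 0.995, 0.0, -0.0]
wrist_force: [-1.8, -0.8, -1.5]
grip_width: 0.0227
finger_force: 81.5
```

```bash
python3 -c "
from h import *
st()" | grep -v cam
```

```text
19.95 [0.3782 0.1189 0.1333] ang 101.78 arm 0.1405 11.6 F tool [ 1.93 -0.43  1.46] M [ 0.107  0.067 -0.155] tilt [-0.0002  0.    ] w 0.0227
```

{"api": "arm_command", "payload": {
  "series": [
    [[0, 0, -0.002], 0],
    [[0, 0, -0.002], 0],
    [[0, 0, 0], 0]
  ]
}}

```text
clock: 20.2
tool_pos: [0.3783, 0.119, 0.1376]
tool_rot: [-0.103, 0.995, 0.0, -0.0]
wrist_force: [-1.2, -0.8, -3.2]
grip_width: 0.0228
finger_force: 81.3
```

```bash
python3 -c "
from h import *
st()" | grep -v cam
```

```text
20.2 [0.3783 0.119  0.1376] ang 101.77 arm 0.1405 11.59 F tool [ 1.36 -0.49  3.16] M [-0.013  0.173 -0.004] tilt [-0.0001  0.0001] w 0.0228
```

{"api": "arm_command", "payload": {
  "series": [
    [[0, 0, -0.003], 0],
    [[0, 0, -0.005], 0],
    [[0, 0, -0.01], 0],
    [[0, 0, -0.02], 0],
    [[0, 0, -0.025], 0],
    [[0, 0, -0.025], 0],
    [[0, 0, -0.024], 0],
    [[0, 0, 0], 0]
  ]
}}

```text
clock: 20.87
tool_pos: [0.3795, 0.1192, 0.2538]
tool_rot: [-0.103, 0.995, 0.0, 0.003]
wrist_force: [-0.1, 0.5, -2.1]
grip_width: 0.0229
finger_force: 81.5
```

```bash
python3 -c "
from h import *
st()
plan([.468,-.2627,.25],-7.8,20)
t=capture('scene');np.savez('sc_c.npz',**t);head(t,world(t),(.515,.148),'head_sc2')
t=capture('top');head(t,world(t),(.513,.145),'head_t2')
"
```

```text
20.87 [0.3795 0.1192 0.2538] ang 101.77 arm 0.1392 11.6 F tool [0.02 0.54 2.05] M [-0.012 -0.036  0.002] tilt [0.0068 0.0016] w 0.0229
p [0.3795 0.1192 0.2538] ang 101.77 tilt [ 0.0068  0.0016 -1.    ]
[[[-0.0004,-0.0196,0.0002],5.48],[[-0.0023,-0.0195,0.0002],5.48],[[-0.0042,-0.0192,0.0002],5.48],[[-0.006,-0.0187,0.0002],5.48],[[-0.0077,-0.018,0.0002],5.48],[[-0.0094,-0.0172,0.0002],5.48],[[-0.011,-0.0162,0.0002],5.48],[[-0.0125,-0.0151,0.0002],5.48],[[-0.0139,-0.0138,0.0002],5.48],[[-0.0151,-0.0124,0.0002],5.48],[[-0.0163,-0.0109,0.0002],5.48],[[-0.0172,-0.0093,0.0002],5.48],[[-0.018,-0.0077,0.0002],5.48],[[-0.0187,-0.0059,0.0002],5.48],[[-0.0192,-0.0041,0.0002],5.48],[[-0.0195,-0.0022,0.0002],5.48],[[-0.0196,-0.0004,0.0002],5.48],[[-0.0195,0.0015,0.0002],5.48],[[-0.0193,0.0034,0.0002],5.48],[[-0.0189,0.0052,0.0002],5.48]]
pts 56 zmed 0.1367 mean [0.5144 0.1497 0.1365]
minrect 514.34 150.31 24.35 23.01 20.36
pts 2 zmed 0.1371 mean [0.5217 0.1348 0.1371]
minrect 521.7 134.78 3.61 0.0 -159.89
```

```bash
python3 -c "
from h import *
plan([.5,.03,.25],-7.8,16,[.3783,.119,.25],101.77)
"
```

```text
p [0.3783 0.119  0.25  ] ang 101.77 tilt [ 1.3e-03  3.0e-04 -1.0e+00]
[[[-0.0063,-0.007,-0.0],6.85],[[-0.0071,-0.0062,-0.0],6.85],[[-0.0078,-0.0053,-0.0],6.85],[[-0.0084,-0.0043,-0.0],6.85],[[-0.0088,-0.0033,-0.0],6.85],[[-0.0092,-0.0022,-0.0],6.85],[[-0.0094,-0.0011,-0.0],6.85],[[-0.0094,-0.0,-0.0],6.85],[[-0.0094,0.0011,-0.0],6.85],[[-0.0092,0.0022,-0.0],6.85],[[-0.0088,0.0033,-0.0],6.85],[[-0.0084,0.0043,-0.0],6.85],[[-0.0078,0.0053,-0.0],6.85],[[-0.0071,0.0062,-0.0],6.85],[[-0.0063,0.007,-0.0],6.85],[[-0.0054,0.0077,-0.0],6.85]]
```

{"api": "arm_command", "payload": {
  "series": [
    [[-0.0063, -0.007, 0], 6.85],
    [[-0.0071, -0.0062, 0], 6.85],
    [[-0.0078, -0.0053, 0], 6.85],
    [[-0.0084, -0.0043, 0], 6.85],
    [[-0.0088, -0.0033, 0], 6.85],
    [[-0.0092, -0.0022, 0], 6.85],
    [[-0.0094, -0.0011, 0], 6.85],
    [[-0.0094, 0, 0], 6.85]
  ]
}}

```text
clock: 21.63
tool_pos: [0.4391, 0.0741, 0.2477]
tool_rot: [0.369, 0.929, -0.001, -0.001]
wrist_force: [0.7, 0.2, -3.7]
grip_width: 0.0227
finger_force: 81.2
```

{"api": "arm_command", "payload": {
  "series": [
    [[-0.0094, 0.0011, 0], 6.85],
    [[-0.0092, 0.0022, 0], 6.85],
    [[-0.0088, 0.0033, 0], 6.85],
    [[-0.0084, 0.0043, 0], 6.85],
    [[-0.0078, 0.0053, 0], 6.85],
    [[-0.0071, 0.0062, 0], 6.85],
    [[-0.0063, 0.007, 0], 6.85],
    [[-0.0054, 0.0077, 0], 6.85]
  ]
}}

```text
clock: 22.3
tool_pos: [0.4999, 0.0296, 0.2475]
tool_rot: [0.756, 0.655, -0.001, -0.001]
wrist_force: [0.4, 0.2, -3.1]
grip_width: 0.023
finger_force: 81.2
```

{"api": "arm_command", "payload": {
  "series": [
    [[0, 0, 0], 0],
    [[0, 0, 0], 0],
    [[0, 0, 0], 0],
    [[0, 0, 0], 0]
  ]
}}

```text
clock: 22.63
tool_pos: [0.4996, 0.0302, 0.2489]
tool_rot: [0.753, 0.658, -0.0, -0.0]
wrist_force: [0.3, -0.3, -3.3]
grip_width: 0.0227
finger_force: 81.3
```

```bash
python3 -c "
from h import *
st();c,W,s=inhand();np.savez('w6.npz',**c);head(c,W,(.515,.147),'head6')
im=rectify(c,s['tool_pos'][:2],np.radians(-97.8),s['tool_pos'][2]+.011,(-.03,.03),.006,4000);g=im.mean((0,2)).round();
print([(round(-30+i/4,2),g[i]) for i in range(3,237) if g[i]>=g[i-3:i+4].max() and g[i]>g[i-3:i+4].min()+4])
plan([.468,-.2627,.25],-7.8,8)
"
```

```text
22.63 [0.4996 0.0302 0.2489] ang -7.65 arm 0.1181 82.08 F tool [-0.27  0.35  3.3 ] M [0.013 0.041 0.054] tilt [-0.0007  0.0001] w 0.0227
clk 22.68 p [0.4997 0.0302 0.2491] ang -7.68 tilt [-4.e-04  1.e-04 -1.e+00] F [ 0.8 -0.1 -3.1] w 0.0231 f 81.27995252609253
cam in tool [ 0.0671  0.0009 -0.1235]
-0.07 1349 0.0013 0.009
-0.05 1400 0.0013 0.0106
-0.04 1303 0.0014 0.0105
-0.03 1263 0.0013 0.0106
-0.02 1112 0.0013 0.0105
pts 1111 zmed 0.1383 mean [0.5165 0.1462 0.1381]
minrect 516.56 146.49 24.3 24.36 16.93
[(-14.0, np.float64(79.0)), (-13.75, np.float64(79.0)), (13.25, np.float64(72.0))]
p [0.4997 0.0302 0.2491] ang -7.68 tilt [-4.e-04  1.e-04 -1.e+00]
[[[-0.0368,0.001,-0.0001],0.02],[[-0.0368,0.001,-0.0001],0.02],[[-0.0368,0.001,-0.0001],0.02],[[-0.0368,0.001,-0.0001],0.02],[[-0.0368,0.001,-0.0001],0.02],[[-0.0368,0.001,-0.0001],0.02],[[-0.0368,0.001,-0.0001],0.02],[[-0.0368,0.001,-0.0001],0.02]]
```

The head now stands at 16.9° against 34.7° at the start, so it turned clockwise and stayed there. Next I'll carry the wrench back to the rest.

{"api": "arm_command", "payload": {
  "series": [
    [[-0.02, 0.001, 0], 0],
    [[-0.037, 0.0011, 0], 0.1],
    [[-0.037, 0.0011, 0], 0],
    [[-0.037, 0.0011, 0], 0],
    [[-0.037, 0.0011, 0], 0],
    [[-0.037, 0.0011, 0], 0],
    [[-0.037, 0.0011, 0], 0],
    [[-0.035, 0.0011, 0], 0]
  ]
}}

```text
clock: 23.35
tool_pos: [0.4699, -0.2473, 0.2494]
tool_rot: [0.754, 0.657, 0.0, 0.0]
wrist_force: [-0.4, 0.1, -3.3]
grip_width: 0.0224
finger_force: 81.3
```

{"api": "arm_command", "payload": {
  "series": [
    [[-0.017, 0, 0.02], 0],
    [[0, 0, 0.03], 0],
    [[0, 0, 0.03], 0],
    [[0, 0, 0.03], 0],
    [[0, 0, 0.02], 0],
    [[0, 0, 0], 0],
    [[0, 0, 0], 0],
    [[0, 0, 0], 0]
  ]
}}

```text
clock: 24.02
tool_pos: [0.4689, -0.2628, 0.1209]
tool_rot: [0.754, 0.657, 0.0, 0.001]
wrist_force: [0.3, -0.0, -3.0]
grip_width: 0.023
finger_force: 81.0
```

```bash
python3 -c "
from h import *
st();c,W,s=inhand()
plan([.467,-.2627,.12],-7.8,1)
a=np.radians(-97.8);e=np.array([np.cos(a),np.sin(a)]);n=np.array([-e[1],e[0]]);z=W[...,2]
D=W[...,:2]-np.array([.467,-.2627]);X=D@e;Y=D@n
for lo,hi in((.06,.072),(.003,.009)):
  for xx in(-.048,-.03,-.01,.06):
    q=(z>lo)&(z<hi)&(abs(Y)<.05)&(abs(X-xx)<.008);print(lo,xx,q.sum(),np.percentile(Y[q],[1,99]).round(4) if q.sum()>5 else '')
"
```

```text
24.02 [ 0.4689 -0.2628  0.1209] ang -7.88 arm 0.4127 83.46 F tool [0.01 0.31 3.04] M [ 0.022  0.056 -0.037] tilt [ 0.0018 -0.0012] w 0.023
clk 24.07 p [ 0.469  -0.2629  0.1212] ang -7.89 tilt [ 0.0024 -0.0016 -1.    ] F [-0.4  0.2 -1.8] w 0.0228 f 81.02408051490784
cam in tool [ 0.0671  0.001  -0.1234]
-0.07 1323 0.0012 0.0089
-0.05 1405 0.0013 0.0106
-0.04 1305 0.0014 0.0105
-0.03 1252 0.0013 0.0106
-0.02 1109 0.0013 0.0104
p [ 0.469  -0.2629  0.1212] ang -7.89 tilt [ 0.0024 -0.0016 -1.    ]
[[[-0.0001,-0.002,0.0012],-0.09]]
0.06 -0.048 16 [-0.0234  0.0233]
0.06 -0.03 0 
0.06 -0.01 0 
0.06 0.06 0 
0.003 -0.048 154 [-0.0309  0.0327]
0.003 -0.03 270 [-0.031   0.0327]
0.003 -0.01 291 [-0.031   0.0324]
0.003 0.06 0
```

{"api": "arm_command", "payload": {
  "series": [
    [[0, -0.0025, 0.01], 0],
    [[0, 0, 0.01], 0],
    [[0, 0, 0.01], 0],
    [[0, 0, 0.01], 0],
    [[0, 0, 0.01], 0],
    [[0, 0, 0], 0],
    [[0, 0, 0], 0]
  ]
}}

```text
clock: 24.65
tool_pos: [0.4656, -0.262, 0.0685]
tool_rot: [0.754, 0.657, -0.0, -0.001]
wrist_force: [0.9, -0.3, -2.9]
grip_width: 0.0229
finger_force: 81.2
```

```bash
python3 -c "
from h import *
st()
plan([.4663,-.2627,.0515],-7.8,4)"
```

```text
24.65 [ 0.4656 -0.262   0.0685] ang -7.92 arm 0.4123 82.99 F tool [-0.14  0.92  2.92] M [ 0.025  0.06  -0.01 ] tilt [-0.0012  0.0008] w 0.0229
p [ 0.4656 -0.262   0.0685] ang -7.92 tilt [-1.2e-03  8.0e-04 -1.0e+00]
[[[-0.0001,0.0002,0.0043],-0.03],[[-0.0001,0.0002,0.0043],-0.03],[[-0.0001,0.0002,0.0043],-0.03],[[-0.0001,0.0002,0.0043],-0.03]]
```

{"api": "arm_command", "payload": {
  "series": [
    [[0, 0, 0.005], 0],
    [[0, 0, 0.005], 0],
    [[0, 0, 0.004], 0],
    [[0, 0, 0.002], 0],
    [[0, 0, 0], 0],
    [[0, 0, 0], 0]
  ]
}}

```text
clock: 25.15
tool_pos: [0.4658, -0.2622, 0.0533]
tool_rot: [0.754, 0.657, -0.0, -0.0]
wrist_force: [-0.5, -0.5, -3.5]
grip_width: 0.0227
finger_force: 81.2
```

```bash
python3 -c "
from h import *
st()"
```

```text
25.15 [ 0.4658 -0.2622  0.0533] ang -7.93 arm 0.4125 83.03 F tool [-0.55 -0.4   3.46] M [-0.018  0.035  0.017] tilt [-0.  0.] w 0.0227
```

{"api": "arm_command", "payload": {
  "series": [
    [[0, 0, 0.001], 0],
    [[0, 0, 0.001], 0],
    [[0, 0, 0], 0]
  ]
}}

```text
clock: 25.4
tool_pos: [0.4658, -0.2622, 0.0512]
tool_rot: [0.754, 0.657, -0.0, 0.0]
wrist_force: [-0.9, -0.8, -3.8]
grip_width: 0.0227
finger_force: 81.2
```

{"api": "arm_command", "payload": {
  "series": [
    [[0, 0, 0.001], 0],
    [[0, 0, 0], 0],
    [[0, 0, 0], 0]
  ]
}}

```text
clock: 25.65
tool_pos: [0.4659, -0.2623, 0.051]
tool_rot: [0.754, 0.657, 0.0, 0.0]
wrist_force: [-4.0, 2.0, 5.9]
grip_width: 0.0229
finger_force: 82.8
```

{"api": "arm_command", "payload": {
  "series": [
    [[0, 0, 0], 0],
    [[0, 0, 0], 0],
    [[0, 0, 0], 0],
    [[0, 0, 0], 0],
    [[0, 0, 0], 0],
    [[0, 0, 0], 0],
    [[0, 0, 0], 0],
    [[0, 0, 0], 0]
  ],
  "claw": 0.08
}}

```text
clock: 26.32
tool_pos: [0.4658, -0.2622, 0.0503]
tool_rot: [0.754, 0.657, -0.0, -0.0]
wrist_force: [-0.1, 0.4, 0.2]
grip_width: 0.08
finger_force: 0.0
```

{"api": "arm_command", "payload": {
  "series": [
    [[0, 0, -0.01], 0],
    [[0, 0, -0.03], 0],
    [[0, 0, -0.035], 0],
    [[0, 0, -0.035], 0],
    [[0, 0, -0.02], 0],
    [[0, 0, 0], 0],
    [[0, 0, 0], 0],
    [[0, 0, 0], 0]
  ]
}}

```text
clock: 26.98
tool_pos: [0.4655, -0.262, 0.1799]
tool_rot: [0.754, 0.657, -0.0, -0.0]
wrist_force: [0.2, -0.3, -0.4]
grip_width: 0.0801
finger_force: 0.0
```

```bash
python3 -c "
from h import *
st();c=cap('wrist','w7.png');W=world(c);z=W[...,2]
a=np.radians(-97.8);e=np.array([np.cos(a),np.sin(a)]);n=np.array([-e[1],e[0]]);D=W[...,:2]-[.468,-.2627];X=D@e;Y=D@n
for x in np.arange(-.06,.035,.015):
    s=(abs(X-x)<.005)&(z>.054)&(z<.07)&(abs(Y)<.018);q=Y[s]
    if s.sum(): print(x.round(3),s.sum(),((q.min()+q.max())/2).round(4),np.median(z[s]).round(4),z[s].max().round(4))
im=rectify(c,[.468,-.2627],a,.062,(-.03,.03),.006,4000);g=im.mean((0,2)).round();
print([(round(-30+i/4,2),g[i]) for i in range(3,237) if g[i]>=g[i-3:i+4].max() and g[i]>g[i-3:i+4].min()+4])
c0=dict(np.load('w2.npz'));z0=world(c0)[...,2];s=(abs((world(c0)[...,:2]-[.468,-.2627])@e)<.02)&(z0>.054)&(z0<.07);print('before',np.median(z0[s]).round(4))
for nm in('top','scene'):
    c=capture(nm);W=world(c);c0=dict(np.load(nm+'1.npz'));W0=world(c0)
    for V in(W0,W):
        q=(np.hypot(V[...,0]-.449,V[...,1]+.4016)<.03)&(V[...,2]>.045)&(V[...,2]<.058);print(nm,q.sum(),V[q].mean(0).round(4) if q.sum() else '')
"
```

```text
26.98 [ 0.4655 -0.262   0.1799] ang -7.93 arm 0.4123 82.97 F tool [-0.31  0.29  0.36] M [ 0.014 -0.019 -0.041] tilt [-0.0007  0.0005] w 0.0801
-0.06 291 -0.0002 0.0605 0.0636
-0.045 333 -0.0006 0.062 0.0644
-0.03 305 -0.0003 0.0619 0.0643
-0.015 295 -0.0002 0.0617 0.0642
0.0 288 -0.0006 0.0617 0.0642
0.015 265 -0.0006 0.0617 0.0641
0.03 210 -0.0006 0.0613 0.0634
[(-13.75, np.float64(65.0)), (-13.5, np.float64(65.0)), (13.25, np.float64(121.0))]
before 0.0617
top 102 [ 0.4428 -0.4008  0.0513]
top 104 [ 0.4426 -0.4012  0.0512]
scene 69 [ 0.4454 -0.4007  0.0496]
scene 55 [ 0.4484 -0.3985  0.0497]
```

The wrench lies within 0.5 mm of where it was, at the same height, and the gripper is clear. Handing in.

```bash
python3 -c "
from rig import arm
print(arm.close_job())"
```

```text
the job is handed in; nothing more can be done
None
```

The job is handed in at about 27 s of the 61 s allowed: the screw was tightened until the wrench broke over (hinge estimated at about 0.13 rad open, steady 8 N), the wrench was lifted off with the screw still turned 18° clockwise, and it lies back in its rest within about 0.5 mm of where it was; I could not read the collar's turn directly.

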